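# Clamp the gear case and hold its access panel shut

### The arm

A 6-joint arm with a two-finger parallel gripper is mounted at the origin on the work surface. World frame = base frame: x ahead of the robot, y to its left, z up, the work surface at z = 0. Lengths are in m, angles in rad, forces in N, time in s.
With the tool pointing down it reaches from about 0.375 to 0.975 m from the base axis. Payload 3.8 kg.
Tool frame: the origin (TCP) lies between the finger pads; the fingertips stand 22 mm ahead of it and the grasp point (between the pads) lies 3 mm ahead of it (bot.finger_overhang is the distance from the TCP to the fingertips, in m); x points along the fingers, y is the direction in which the jaws open and shut, and the axes are right-handed (so a half turn about x gives the same grasp; the last joint's range is limited). The gripper opens to 85 mm and grips with 20 to 120 N. Pads are 22 mm wide; open, the fingers measure 114 mm over their backs; the gripper's body (76 mm by 85 mm) begins 54 mm behind the grasp point. The pads swing forward as they close: fully open they stand 13 mm farther back than shut.
Start: joints at [-0.037, 0.264, 1.604, -0, 1.274, -0.037], TCP at [0.675, -0, 0.22] pointing down, gripper open.
Joint ranges: [-2.63, 2.63], [-0.94, 2.18], [0.31, 2.57], [-1.31, 4.45], [0, 2.66], [-2.55, 2.55]. Speed limits (rad/s): [2.57, 2.57, 3.14, 3.14, 3.14, 3.14].

### API

Orientations are given as a rotation vector (axis times angle).
In Python, from workcell import bot gives the robot as it stands. The module is installed in compiled form; this text tells all that it offers.
- The arm moves only by the tool arm_command, never from a script. Its argument "series" is a list that holds one entry, the list of rows, each a list of 7 numbers: the turn, a rotation vector about the tool's x, y, z in rad, then the shift along the tool's x, y, z in cm, then the opening, from 0 (shut) to 1 (fully open). In form: [[[rx, ry, rz, x, y, z, grip], ...]]. A call has 1 to 10 rows; each row shifts and turns the pose as measured when the row begins, along the tool's axes as they then stand; what a row does not reach is not made up. A row lasts 1/10 s, in which the tool goes at most 50 mm and 8.59 degrees, less where a joint would pass 70% of its speed; a pose out of reach is approached as far as the arm can. A call is refused whole if a number of a shift passes 5 or a number of a turn 0.15, either way. A call with a gripper value outside its range is refused whole. The fingers move at their own pace and stop on an object; "newtons" is the grip in N (left out, the last holds). Time passes only in rows, so rows that do not move let the fingers close. It gives the time, the measured TCP pose, the force and the opening at its end, in the units of the state.
- bot.read_state(): the state, without advancing time (a new reading comes with each control period).
- bot.read_camera(name): name is "scene" or "side" or "wrist"; returns (picture, depth): 400x640x3 uint8, blue, green, red; 400x640 float32, m along the optical axis (not along the pixel's ray), 0 where there is no reading.
- bot.camera_info(name): a dict with "K" (3x3 intrinsics, pixels), "extrinsics" (4x4, takes a point from camera to world coordinates). Camera axes: x right, y down, z forward; pixel columns grow to the right and rows downward; lengths in m; the calibration is good to about 2 mm. A picture is of the moment at which its call begins: read the wrist's pose just before it. camera_info takes no time and is no camera call; for the wrist camera it gives the pose at the moment of the call.
- bot.finish_job(): hands the job in, once; it reports no verdict.
The state is a dict: "time": time; "q": joint angles; "joint_vel": joint speeds; "joint_torque": joint torques, N m; "tool_pos": TCP position; "tcp_rot": TCP orientation; "wrist_force": force on the tool from outside, world axes, zero at the start; "torque": the same for the moment, N m; "width": opening from 0.0 (shut) to 1.0 (fully open).
Only numpy, scipy, OpenCV 4.12 (cv2) and the standard library are available. Lean on these libraries where they do the work, as an engineer would, in place of code of your own. Each camera call takes 0.05 s, during which the arm holds its last target.

### The job

Crank the bench clamp down until its pad grips the foot of the gear case firmly. Then turn the quarter-turn fastener on the case's access panel until the slot along its wing lines up with the two raised ribs on the panel, push the sprung panel down fully home against the frame, and finish while still holding it pressed there, with the clamp still tight. Leave the other things on the bench where they are.

Things in the scene. Friction and masses are not known exactly. Their poses are not given: they have to be found in the camera images.
- crank_axis (a point): Fixed point on the screw axis of the bench clamp, at the top of its arm, 115 mm above the bench. The clamp is a dark steel C-frame carrying an upright screw, with a round pad below and a crank on top. z is up; +y points to its column, 55 to 85 mm from the axis, 34 mm wide, no frame part above 117 mm. The gear case lies on the -y side.
- crank (a joint): Crank angle (rad), 0 to 8.2, growing clockwise seen from above: lowers screw, pad and crank together by 16 mm per turn (2.55 mm per rad). Stiff (3 to 4 N at the handle; up to twice that once the pad bears) and stays where left. The pad touches after half to one turn; some 0.5 to 1 rad more makes it tight.
- crank_handle (a point): Centre of the top of the crank's black handle: an upright round knob, 16 mm diameter, 40 mm tall, spinning freely on its pin, 48 mm from the screw axis. Its top is at most 187 mm above the bench and comes down with the screw as the crank turns; the crank's flat steel arm lies just below the knob.
- clamp_jaw: The clamp's screw with its steel pad, a disc 36 mm diameter and 10 mm thick. Origin: centre of the pad's underside; it moves straight down, 50 mm above the bench at crank = 0.
- gear_case: Cast aluminium gear case, loose on the bench, 2.5 kg, 130 mm (x) by 180 mm (y) by 70 mm tall. Short shaft at its -y end; at +y a flat clamping foot under the clamp's pad: 70 mm wide, 90 to 165 mm from the origin, top 35 mm above the bench. Origin: centre of the underside. Its top rim, at 70 mm, is the panel's frame.
- panel: Grey access panel on the case, 124 x 172 x 5 mm, axes as the case's. Origin: centre of its underside, 80 mm above the case's underside when sprung up, 70 mm when fully home. It only slides up and down (2.5 N to start, 7 N to hold home) on four corner screws, heads up to 90 mm above the bench. Two raised steel ribs, 18 x 5 x 2 mm, lie along its y axis, one each side of the fastener.
- fastener (a joint): Angle of the quarter-turn fastener (rad): 0 when its slot and wing lie along the panel's y axis, in line with the ribs. It starts 50 to 85 degrees anticlockwise of that (positive): turn it clockwise seen from above. Stops at -0.6 and 1.7; stays where left. More than about 11 degrees out of line, its cross-bar under the panel lands on the frame and the panel stops 8 mm short.
- fastener_top (a point): Centre of the top of the fastener's steel wing, on its axis, 30 mm from the panel's centre towards -y; its y axis runs along the wing. The wing is an upright bar 48 mm long, 10 mm wide, 28 mm tall with a black slot line along its top, on a disc 34 mm diameter, 8 mm thick. Its top is 36 mm above the panel's upper face, 121 mm above the bench while the panel is up.
- bearing: Bystander: steel ring 52 mm diameter, 15 mm tall. Origin: centre of its underside.
- socket: Bystander: steel socket 24 mm diameter, 38 mm tall. Origin: centre of its underside.
- screwdriver: Bystander: screwdriver lying on the bench along its x axis.
- wrench: Bystander: wrench lying on the bench along its x axis.
- oil_bottle: Bystander: white bottle 60 mm diameter, 150 mm tall. Origin: centre of its underside.
- jar: Bystander: amber jar 70 mm diameter, 90 mm tall. Origin: centre of its underside.
- wood_block: Bystander: pine offcut 90 x 50 x 40 mm. Origin: centre of its underside.
Not all that is in view belongs to the job. Of the things like the part that bears crank_axis, leave any that is purple; of the rest the larger one is meant.

How it is judged:
By the outcome, as a careful person would: the job done as asked, in the order asked, and still so for the second after the job is handed in, while the arm keeps its last pose, push and grip.
It also fails if it takes over 61 s, if anything falls off the work surface, if the arm or the gripper's body presses on something with over 40 N, if the wrist force passes 120 N, or if a joint passes its speed limit or range.

## Working session

There is one attempt and no reset: what is moved stays moved. The work goes in short steps, Python scripts to look and compute and a tool call to move; the robot and the scene stay as the last step left them, time stands still between calls to the robot, and variables do not carry over. Pictures are saved under pics/ and viewed, and the job is handed in when it is done.

Besides the shell and the picture viewer there is one more tool, called after ">>>" in YAML: its name, and indented under it one key for each argument. arm_command: Moves the arm, as the interface text tells. Its arguments: {"type":"object","properties":{"series":{"type":"array"},"newtons":{"type":"number"}},"required":["series"]}

```bash
mkdir -p pics; python3 - <<'E'
from workcell import bot
import cv2,numpy as np
print(bot.read_state())
for n in ["scene","side","wrist"]:
    i=bot.camera_info(n);p,d=bot.read_camera(n)
    cv2.imwrite(f"pics/{n}0.png",p);np.savez(f"pics/{n}0.npz",p=p,d=d,K=i["K"],E=i["extrinsics"])
    print(n,np.round(i["K"],1).tolist(),np.round(i["extrinsics"],3).tolist())
E
```

```text
{'time': 0.0, 'q': array([-3.68825689e-02,  2.64777143e-01,  1.60539319e+00,  1.60450348e-05,
        1.27372531e+00, -3.69063650e-02]), 'joint_vel': array([-0.00154293, -0.00062123,  0.00043059, -0.00070751,  0.00013609,
       -0.00015086]), 'joint_torque': array([ 6.10465631e-04, -5.15121067e+01, -3.67308676e+01, -4.07824507e-05,
        1.31324201e-02,  1.46811578e-05]), 'tool_pos': array([6.74224533e-01, 4.40394694e-05, 2.18835556e-01]), 'tcp_rot': array([ 1.20817065,  1.21097664, -1.21083228]), 'wrist_force': array([-1.25545781, -0.4080732 ,  0.26301004]), 'torque': array([ 0.03930244, -0.01670744,  0.02488201]), 'width': 0.9981770192628733}
scene [[429.2, 0.0, 315.2], [0.0, 429.2, 196.8], [0.0, 0.0, 1.0]] [[0.199, 0.834, -0.514, 1.212], [0.98, -0.169, 0.106, -0.155], [0.002, -0.525, -0.851, 1.255], [0.0, 0.0, 0.0, 1.0]]
side [[390.6, 0.0, 319.2], [0.0, 390.6, 196.0], [0.0, 0.0, 1.0]] [[0.685, -0.37, 0.628, -0.12], [-0.729, -0.365, 0.58, -0.62], [0.014, -0.854, -0.519, 0.656], [0.0, 0.0, 0.0, 1.0]]
wrist [[283.2, 0.0, 318.3], [0.0, 283.2, 198.0], [0.0, 0.0, 1.0]] [[1.0, 0.001, -0.002, 0.674], [0.0, -0.955, -0.298, 0.076], [-0.002, 0.298, -0.955, 0.372], [0.0, 0.0, 0.0, 1.0]]
```

View pics/scene0.png

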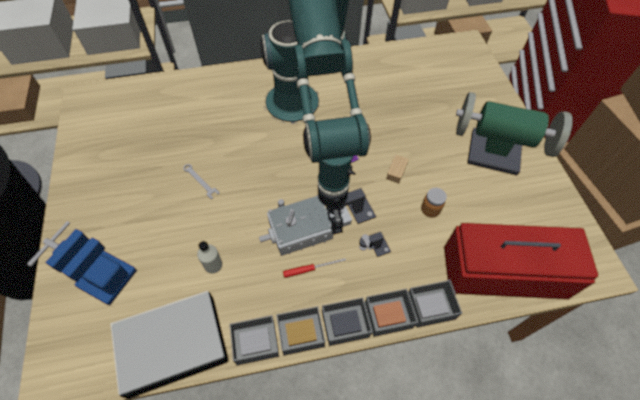

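View pics/side0.png

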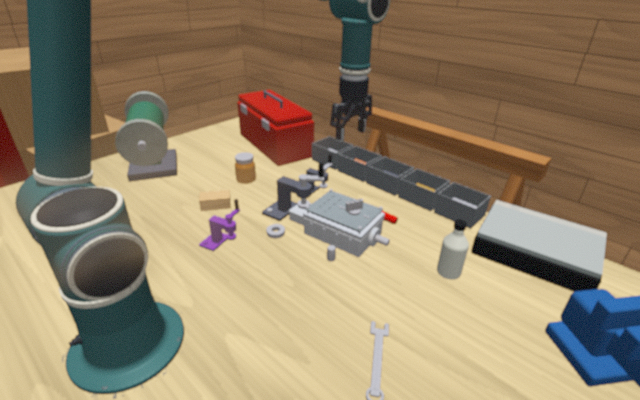

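View pics/wrist0.png

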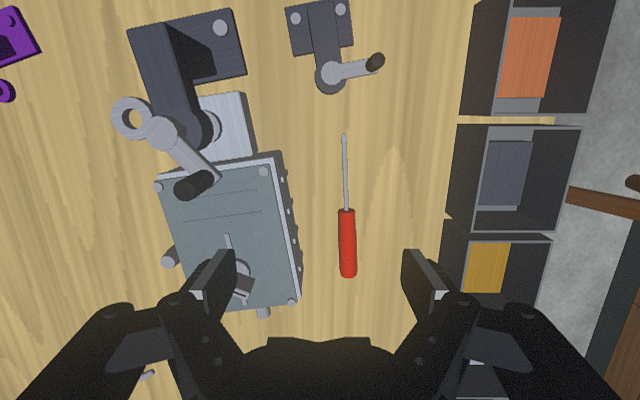

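The wrist view shows the large dark clamp: screw about (160,132), black knob about (193,187), column up and to the right. The case is below it, with its fastener partly hidden by the left finger at (235,275). The purple and the smaller clamps are decoys. Next I'll measure.

```bash
cat > h.py <<'E'
from workcell import bot
import cv2,numpy as np
def load(n):
    z=np.load(f"pics/{n}.npz");p,d,K,E=z["p"],z["d"],z["K"],z["E"]
    v,u=np.mgrid[0:400,0:640]
    c=np.stack([(u-K[0,2])/K[0,0]*d,(v-K[1,2])/K[1,1]*d,d],-1)
    w=c@E[:3,:3].T+E[:3,3]; w[d==0]=np.nan
    return p,w
def snap(n,name):
    i=bot.camera_info(n);p,d=bot.read_camera(n)
    cv2.imwrite(f"pics/{name}.png",p);np.savez(f"pics/{name}.npz",p=p,d=d,K=i["K"],E=i["extrinsics"])
    return p
E
python3 - <<'E'
from h import *
p,w=load("wrist0")
cv2.imwrite("pics/wcrop.png",cv2.resize(p[60:320,100:360],None,fx=2.3,fy=2.3,interpolation=cv2.INTER_CUBIC))
def rep(nm,m):
    q=w[m];print(nm,len(q),np.round(np.nanmean(q,0),4),np.round(np.nanmin(q,0),4),np.round(np.nanmax(q,0),4))
v,u=np.mgrid[0:400,0:640]
m=(u>170)&(u<225)&(v>165)&(v<210)&(w[...,2]>.165)
rep("knob",m)
h=np.histogram(w[m][:,2],bins=12);print(np.round(h[1],3),h[0])
top=m&(w[...,2]>np.nanpercentile(w[m][:,2],97)-.006);rep("knobtop",top)
m=(u>140)&(u<185)&(v>110)&(v<160)&(w[...,2]>.115);rep("hub",m)
h=np.histogram(w[m][:,2],bins=10);print(np.round(h[1],3),h[0])
for a,b in [(165,180),(160,187),(263,171),(294,300),(200,95),(245,92),(257,150),(250,265),(245,290),(228,240),(234,262)]: print(a,b,np.round(w[b,a],4))
E
```

```text
knob 621 [0.5827 0.0237 0.1798] [0.5731 0.0149 0.1651] [0.5885 0.0305 0.1858]
[0.165 0.167 0.169 0.17  0.172 0.174 0.175 0.177 0.179 0.181 0.182 0.184
 0.186] [ 24  22  21  23  19  28  23  31  25  36 291  78]
knobtop 431 [0.5814 0.023  0.1832] [0.5731 0.0149 0.1788] [0.5885 0.0301 0.1858]
hub 1398 [0.5523 0.0569 0.142 ] [0.5316 0.038  0.115 ] [0.5663 0.0753 0.1458]
[0.115 0.118 0.121 0.124 0.127 0.13  0.133 0.137 0.14  0.143 0.146] [ 36   1   0   0   1  27  40  40 273 980]
165 180 [0.514  0.0065 0.0855]
160 187 [5.101e-01 2.000e-04 8.990e-02]
263 171 [0.6173 0.0169 0.0891]
294 300 [ 0.6448 -0.1377  0.0891]
200 95 [ 0.5265  0.0938 -0.0012]
245 92 [ 5.828e-01  9.720e-02 -2.000e-04]
257 150 [0.5946 0.027  0.0068]
250 265 [ 0.595  -0.0939  0.0845]
245 290 [ 0.5969 -0.1035  0.1182]
228 240 [ 0.5731 -0.0619  0.0855]
234 262 [0.6312 0.0029 0.245 ]
```

View pics/wcrop.png

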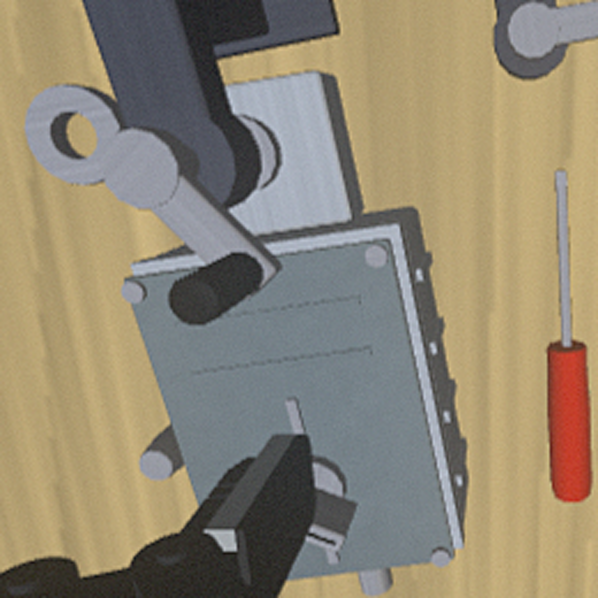

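```bash
python3 - <<'E'
from h import *
from scipy.optimize import least_squares
p,w=load("wrist0")
v,u=np.mgrid[0:400,0:640]
m=(u>170)&(u<225)&(v>165)&(v<210)&(w[...,2]>.181)
q=w[m][:,:2].astype(np.float32);print("knob",cv2.minEnclosingCircle(q),np.median(w[m][:,2]), q.mean(0))
print(sorted(zip(*np.nonzero(m)))[0], u[m].mean(),v[m].mean())
m=(u>130)&(u<200)&(v>105)&(v<180)&(w[...,2]>.141)&(w[...,2]<.152)
q=w[m][:,:2]
# grid
H=np.zeros((60,60),int)
for x,y in q: 
    i=int((y-.02)/.002);j=int((x-.52)/.002)
    if 0<=i<40 and 0<=j<40:H[i,j]+=1
for i in range(39,-1,-1): print("%.3f"%(.02+.002*i),''.join('#' if H[i,j] else '.' for j in range(40)))
E
```

```text
knob ((0.5808447003364563, 0.022527752444148064), 0.008012613281607628) 0.1834888819107041 [0.5810829 0.0227939]
(np.int64(180), np.int64(182)) 184.5566750629723 190.7380352644836
0.098 ........................................
0.096 ........................................
0.094 ........................................
0.092 ........................................
0.090 ........................................
0.088 ........................................
0.086 ........................................
0.084 ........................................
0.082 ........................................
0.080 ........................................
0.078 ........................................
0.076 ........................................
0.074 ........................................
0.072 ........................................
0.070 ...........########.....................
0.068 ..........#########.....................
0.066 .........###########....................
0.064 ........#############...................
0.062 ........#############...................
0.060 .......##############
[... 259 characters left out ...]
8 .........###############................
0.046 ..........################..............
0.044 ............###############.............
0.042 ...............############.............
0.040 ...............##############...........
0.038 .................############...........
0.036 ..................###########...........
0.034 ..................###########...........
0.032 ...................#########............
0.030 ....................########............
0.028 .....................#######.#..........
0.026 ......................#####.............
0.024 .......................##...............
0.022 ........................................
0.020 ........................................
```

```bash
cat >> h.py <<'E'
from scipy.spatial.transform import Rotation as Ro
def st():
    s=bot.read_state();R=Ro.from_rotvec(s["tcp_rot"]).as_matrix()
    return s,R
def show():
    s,R=st();print("t %.2f"%s["time"],"p",np.round(s["tool_pos"],4),"F",np.round(s["wrist_force"],1),"w %.3f"%s["width"]);return s,R
def goto(t,yaw=None):
    s,R=show();print("tool shift cm",np.round(R.T@(np.array(t)-s["tool_pos"])*100,2))
E
python3 -c "
from h import *
s,R=show();print(np.round(R,3));goto([.581,.0225,.172])"
```

```text
t 0.15 p [0.6744 0.     0.2191] F [ 0.3 -0.2 -0.2] w 0.999
[[-0.002  1.    -0.   ]
 [ 0.    -0.    -1.   ]
 [-1.    -0.002 -0.   ]]
t 0.15 p [0.6744 0.     0.2191] F [ 0.3 -0.2 -0.2] w 0.999
tool shift cm [ 4.73 -9.33 -2.25]
```

>>> arm_command:
  series:
    - [[0,0,0,0,-3.1,-0.75,1],[0,0,0,0,-3.1,-0.75,1],[0,0,0,0,-3.1,-0.75,1],[0,0,0,0,0,0,1]]

```text
time: 0.55
tool_pos: [0.5774, 0.0228, 0.2154]
tcp_rot: [1.206, 1.214, -1.215]
wrist_force: [0.1, 0.3, -0.5]
width: 1.003
```

```bash
python3 -c "
from h import *
goto([.581,.0225,.172]);snap('wrist','w1')"
```

```text
t 0.55 p [0.5774 0.0228 0.2154] F [ 0.1  0.3 -0.5] w 1.003
tool shift cm [4.34 0.39 0.03]
```

View pics/w1.png

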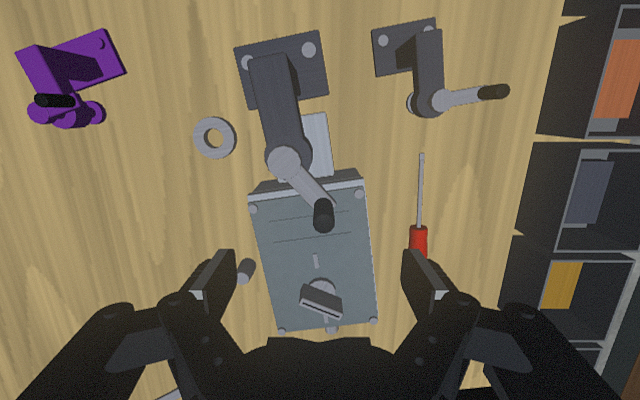

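Now everything is in the clear: hub (285,162), knob (323,213), wing (321,303) with its slot, ribs at (315,260) and about (330,325). I'll measure all of it from this frame.

```bash
python3 - <<'E'
from h import *
p,w=load("w1")
v,u=np.mgrid[0:400,0:640]
m=(u>300)&(u<345)&(v>190)&(v<240)&(w[...,2]>.180)
q=w[m][:,:2].astype(np.float32);print("knob",cv2.minEnclosingCircle(q),np.median(w[m][:,2]))
m=(u>255)&(u<310)&(v>135)&(v<185)&(w[...,2]>.141)&(w[...,2]<.152)
print("hub",np.round([w[m][:,0].min(),w[m][:,1].max()],4),np.median(w[m][:,2]))
m=(u>290)&(u<355)&(v>270)&(v<330)&(w[...,2]>.117)
q=w[m][:,:2].astype(np.float32);r=cv2.minAreaRect(q);print("wing",r,np.round(cv2.boxPoints(r),4).tolist(),np.median(w[m][:,2]),len(q))
cv2.imwrite("pics/w1c.png",cv2.resize(p[170:345,230:400],None,fx=3.4,fy=3.4,interpolation=cv2.INTER_CUBIC))
# ray-plane
z=np.load("pics/w1.npz");K,E=z["K"],z["E"]
def rp(a,b,h):
    d=E[:3,:3]@np.array([(a-K[0,2])/K[0,0],(b-K[1,2])/K[1,1],1]);t=(h-E[2,3])/d[2];return np.round(E[:3,3]+t*d,4)
for n,a,b in [("TL",254,210),("TR",360,194),("BR",374,321),("BL",281,330)]:
    print(n,rp(a,b,.089),w[b,a])
E
```

```text
knob ((0.5800228118896484, 0.022521713748574257), 0.008193022571504116) 0.1834123261972461
hub [0.5351 0.072 ] 0.14335041848686614
wing ((0.578532338142395, -0.1003250926733017), (0.011108295992016792, 0.04784085229039192), 65.25016784667969) [[0.5544999837875366, -0.09539999812841415], [0.5978999733924866, -0.11540000140666962], [0.6025999784469604, -0.10530000180006027], [0.5590999722480774, -0.08529999852180481]] 0.12054473431231799 441
TL [ 0.5084 -0.0012  0.089 ] [ 0.50844442 -0.0010769   0.08935615]
TR [0.6187 0.0165 0.089 ] [0.6187622  0.01631612 0.08844177]
BR [ 0.6422 -0.1415  0.089 ] [ 0.64237022 -0.14222312  0.08814838]
BL [ 0.5306 -0.1554  0.089 ] [ 0.53051364 -0.15557942  0.08876609]
```

View pics/w1c.png

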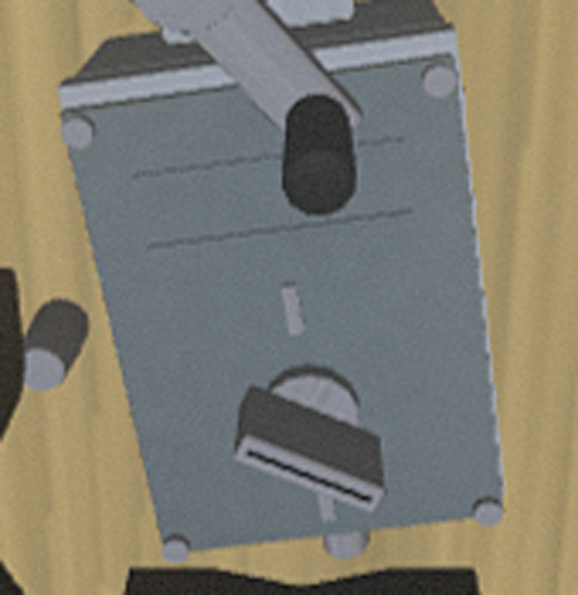

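>>> arm_command:
  series:
    - [[0,0,0,2.0,0.3,0,1],[0,0,0,2.0,0,0,1],[0,0,0,0,0,0,0.5],[0,0,0,0,0,0,0.0],[0,0,0,0,0,0,0.0],[0,0,0,0,0,0,0.0],[0,0,0,0,0,0,0.0]]
  newtons: 40

```text
time: 1.3
tool_pos: [0.5884, 0.0215, 0.1791]
tcp_rot: [1.212, 1.205, -1.208]
wrist_force: [0.1, 0.4, -0.2]
width: 0.142
```

```bash
python3 -c "
from h import *
goto([.580,.0225,.172])"
```

```text
t 1.30 p [0.5884 0.0215 0.1791] F [ 0.1  0.4 -0.2] w 0.142
tool shift cm [ 0.7  -0.84 -0.1 ]
```

```bash
python3 -c "
from h import *
snap('wrist','w2');show()"
```

```text
t 1.35 p [0.5885 0.0215 0.1792] F [ 0.5  0.7 -0.4] w 0.055
```

View pics/w2.png

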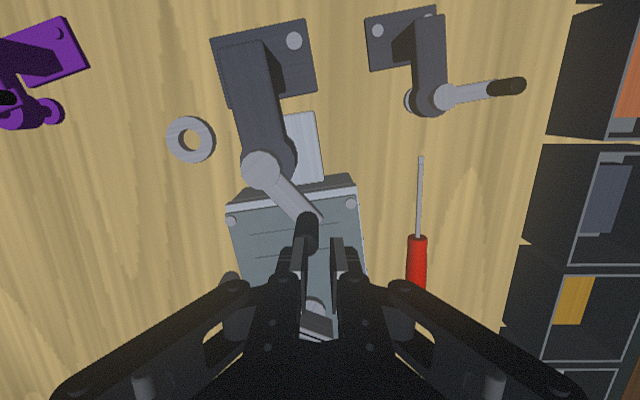

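```bash
python3 - <<'E'
from h import *
p,w=load("w2")
v,u=np.mgrid[0:400,0:640]
m=(u>285)&(u<325)&(v>205)&(v<262)&(w[...,2]>.150)&(w[...,2]<.188)
for a in range(290,360,6): print(a,[ (b,)+tuple(np.round(w[b,a]*1000).tolist()) for b in (225,236,246,256,266,280)])
z=np.load("pics/w2.npz");K,E=z["K"],z["E"]
s,R=st()
for d in (0,.003,.022):
    P=s["tool_pos"]+R[:,0]*d; c=E[:3,:3].T@(P-E[:3,3]); print(d,K@c/c[2])
print(np.round(E,3),np.round(R,3))
E
```

```text
290 [(225, 561.0, -6.0, 84.0), (236, 561.0, -18.0, 84.0), (246, 561.0, -28.0, 84.0), (256, 574.0, 28.0, 206.0), (266, 575.0, 33.0, 223.0), (280, 577.0, 34.0, 235.0)]
296 [(225, 573.0, 26.0, 162.0), (236, 575.0, 28.0, 182.0), (246, 577.0, 32.0, 203.0), (256, 577.0, 33.0, 213.0), (266, 578.0, 33.0, 222.0), (280, 579.0, 34.0, 235.0)]
302 [(225, 578.0, 30.0, 171.0), (236, 579.0, 29.0, 184.0), (246, 580.0, 33.0, 204.0), (256, 580.0, 32.0, 213.0), (266, 581.0, 32.0, 222.0), (280, 581.0, 29.0, 227.0)]
308 [(225, 582.0, 30.0, 170.0), (236, 582.0, 29.0, 183.0), (246, 582.0, 23.0, 184.0), (256, 582.0, 16.0, 184.0), (266, 578.0, -50.0, 85.0), (280, 578.0, -65.0, 86.0)]
314 [(225, 585.0, 28.0, 166.0), (236, 585.0, 28.0, 183.0), (246, 585.0, 22.0, 183.0), (256, 584.0, -39.0, 85.0), (266, 584.0, -50.0, 84.0), (280, 584.0, -66.0, 85.0)]
320 [(225, 590.0, -6.0, 85.0), (236, 590.0, -18.0, 84.0), (246, 590.0, -28.0, 84.0), (256, 590.0, -39.0, 84.0), (266, 590.0, -50.0, 85.0), (280, 590.0, -66.0, 84.0)]
326 [(225, 595.0, -6.0, 85.0), (236, 596.0, -18.0, 84.0), (246, 596.0, -28.0, 84.0), (256, 596.0, -3
[... 530 characters left out ...]
23.0), (280, 598.0, 34.0, 235.0)]
350 [(225, 618.0, -6.0, 85.0), (236, 618.0, -17.0, 85.0), (246, 619.0, -28.0, 85.0), (256, 604.0, 28.0, 206.0), (266, 603.0, 28.0, 215.0), (280, 600.0, 35.0, 236.0)]
356 [(225, 624.0, -6.0, 85.0), (236, 624.0, -17.0, 85.0), (246, 625.0, -28.0, 85.0), (256, 606.0, 29.0, 207.0), (266, 605.0, 28.0, 216.0), (280, 602.0, 35.0, 237.0)]
0 [319.42566712 244.0811035    1.        ]
0.003 [319.41063407 241.83555768   1.        ]
0.022 [319.32597318 229.18942565   1.        ]
[[ 1.    -0.002  0.003  0.587]
 [-0.001 -0.954 -0.299  0.098]
 [ 0.004  0.299 -0.954  0.332]
 [ 0.     0.     0.     1.   ]] [[ 0.004  1.    -0.001]
 [-0.001 -0.001 -1.   ]
 [-1.     0.004  0.001]]
```

```bash
python3 -c "
import cv2
p=cv2.imread('pics/w2.png');cv2.imwrite('pics/w2c.png',cv2.resize(p[190:350,230:400],None,fx=3.5,fy=3.5,interpolation=cv2.INTER_CUBIC))"
```

```text
(no output)
```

View pics/w2c.png

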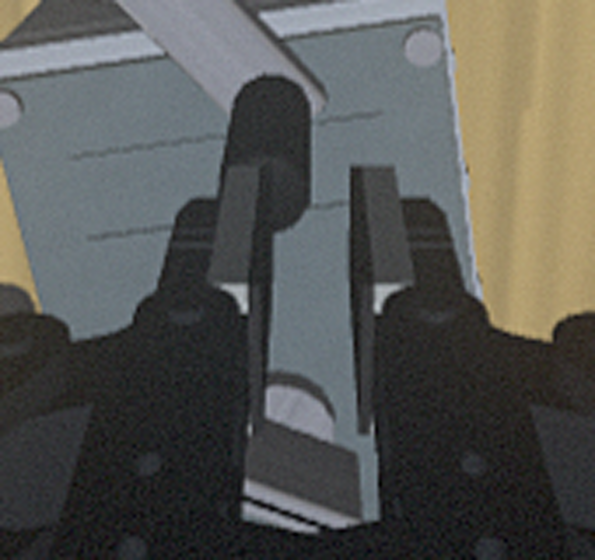

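```bash
python3 - <<'E'
from h import *
print(bot.finger_overhang)
for n,t in (("wrist0",.219),("w1",.2154),("w2",.179)):
    p,w=load(n);z=np.load(f"pics/{n}.npz")
    g=p.max(2)
    for lo,hi in ((150,319),(322,480)):
        v,u=np.mgrid[0:400,0:640]
        m=(z["d"]>0)&(u>lo)&(u<hi)&(v>225)&(v<330)&(w[...,2]>t-.03)&(w[...,1]>z["E"][1,3]-.1)&(z["d"]<.2)
        zz=w[m]; print(n,lo,len(zz), np.round(np.sort(zz[:,2])[:60:10],4), "tipx",np.round(zz[zz[:,2]<np.percentile(zz[:,2],2)].mean(0),4))
show()
E
```

```text
0.022
wrist0 150 4353 [0.2422 0.2432 0.2438 0.2442 0.2449 0.2451] tipx [0.6308 0.0016 0.2447]
wrist0 322 4194 [0.2415 0.2431 0.2435 0.2441 0.2447 0.245 ] tipx [0.7169 0.0011 0.2445]
w1 150 4349 [0.2386 0.2399 0.2405 0.241  0.2415 0.2419] tipx [0.534  0.0241 0.2414]
w1 322 4194 [0.238  0.2396 0.24   0.2404 0.2407 0.2411] tipx [0.6202 0.024  0.2407]
w2 150 7234 [0.1588 0.1649 0.1677 0.1692 0.1701 0.1712] tipx [0.5811 0.0279 0.1718]
w2 322 6727 [0.1928 0.1942 0.195  0.1954 0.1961 0.1965] tipx [0.5982 0.0291 0.1971]
t 1.35 p [0.5885 0.0215 0.1792] F [ 0.5  0.7 -0.4] w 0.055
```

```bash
python3 - <<'E'
from h import *
for n in("side","scene"):
    snap(n,n+"2"); p,w=load(n+"2")
    z=np.load(f"pics/{n}2.npz");K,E=z["K"],z["E"];s,R=show()
    pts=[]
    for d in(0,.022):
        c=E[:3,:3].T@(s["tool_pos"]+R[:,0]*d-E[:3,3]);q=K@c/c[2];pts.append(q[:2]);print(n,d,q)
    x,y=map(int,pts[0]); x0=max(x-50,0);y0=max(y-45,0)
    cr=cv2.resize(p[y0:y0+80,x0:x0+100],None,fx=7,fy=7,interpolation=cv2.INTER_CUBIC)
    for q,c in zip(pts,((0,0,255),(0,255,0))): cv2.circle(cr,(int((q[0]-x0)*7),int((q[1]-y0)*7)),4,c,-1)
    cv2.imwrite(f"pics/{n}2c.png",cr)
E
```

```text
t 1.40 p [0.5883 0.0215 0.1791] F [-0.3  0.8  0.9] w 0.004
side 0 [323.05483239 163.45116577   1.        ]
side 0.022 [322.92577506 170.61527138   1.        ]
t 1.45 p [0.5881 0.0216 0.1789] F [0.  0.1 0.2] w -0.001
scene 0 [331.29885747 201.73691515   1.        ]
scene 0.022 [331.04992604 205.57597266   1.        ]
```

View pics/side2c.png

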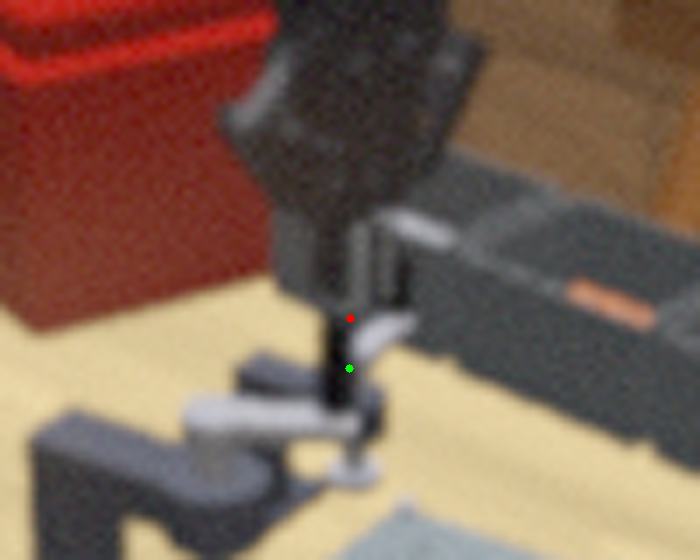

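View pics/scene2c.png

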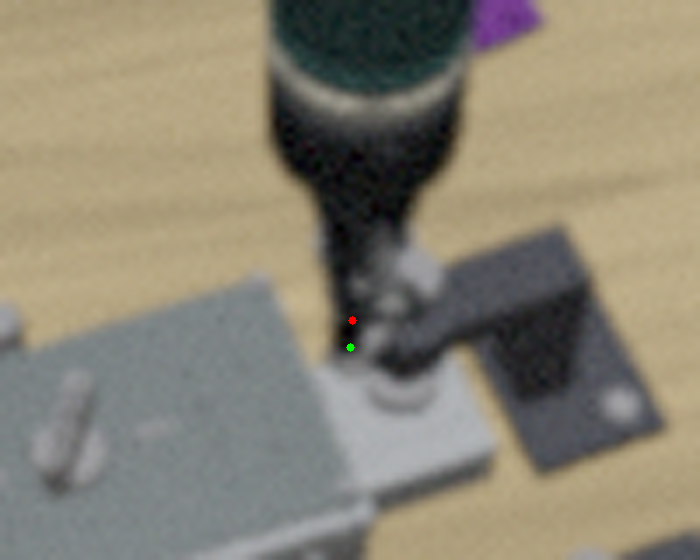

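```bash
python3 - <<'E'
from h import *
snap("wrist","w3");p,w=load("w3");z=np.load("pics/w3.npz")
v,u=np.mgrid[0:400,0:640]
m=(z["d"]>0)&(u>285)&(u<360)&(v>200)&(v<330)&(z["d"]<.165)
q=w[m];s=np.sort(q[:,2]);print(s[:5],s[10],s[50],np.round(q[q[:,2]<s[60]].mean(0),4))
for b in range(215,262,4): print(b,np.round(w[b,310:334:4]*1000)[:,1:].astype(int).tolist())
cv2.imwrite('pics/w3c.png',cv2.resize(p[190:350,230:400],None,fx=3.5,fy=3.5,interpolation=cv2.INTER_CUBIC))
show()
E
```

```text
[0.18012732 0.18070624 0.18078759 0.18081051 0.18082864] 0.1811279593739389 0.18247562312124999 [0.5792 0.0285 0.1819]
215 [[30, 152], [29, 149], [26, 142], [24, 137], [4, 84], [4, 84]]
219 [[30, 160], [29, 157], [25, 148], [23, 142], [0, 84], [0, 84]]
223 [[30, 167], [28, 163], [25, 154], [-4, 83], [-4, 84], [-4, 85]]
227 [[30, 172], [28, 169], [25, 161], [-7, 86], [-8, 84], [-7, 86]]
231 [[30, 178], [28, 175], [25, 168], [-12, 84], [-12, 84], [-12, 84]]
235 [[29, 183], [28, 181], [25, 173], [-16, 84], [-16, 85], [-16, 84]]
239 [[32, 195], [33, 195], [32, 195], [33, 195], [32, 195], [33, 196]]
243 [[32, 199], [32, 199], [32, 199], [33, 201], [33, 200], [33, 200]]
247 [[33, 204], [32, 204], [32, 204], [33, 205], [33, 204], [33, 204]]
251 [[33, 209], [33, 208], [33, 208], [33, 209], [33, 209], [33, 209]]
255 [[32, 212], [32, 212], [32, 212], [32, 212], [33, 212], [32, 212]]
259 [[33, 216], [33, 216], [33, 216], [33, 216], [32, 216], [33, 217]]
t 1.50 p [0.5879 0.0216 0.1787] F [-0.4  0.6  0.5] w -0.006
```

View pics/w3c.png

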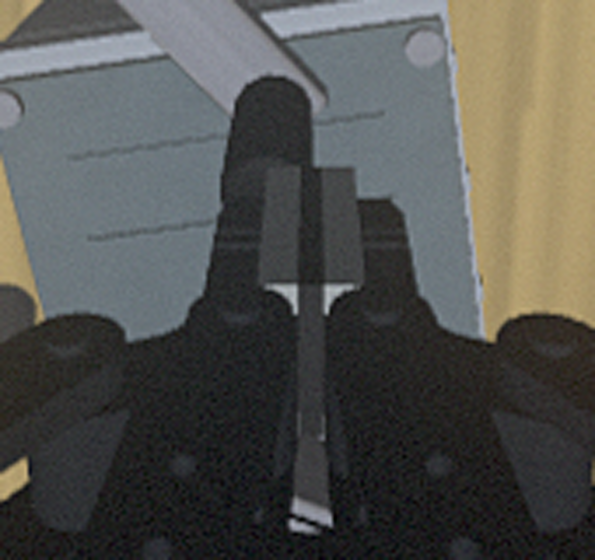

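The camera's depth reading shows the fingertips about 14 mm above the reported TCP height when shut, not 22 mm below it. I'll use the measured offset, then reopen, recentre and descend.

>>> arm_command:
  series:
    - [[0,0,0,-0.2,-0.4,-0.1,0.5],[0,0,0,-0.1,-0.3,0,0.5],[0,0,0,0,0,0,0.5],[0,0,0,0,0,0,0.5]]

```text
time: 1.9
tool_pos: [0.58, 0.0227, 0.1822]
tcp_rot: [1.211, 1.205, -1.208]
wrist_force: [0.3, 0.4, -0.3]
width: 0.507
```

```bash
python3 -c "
from h import *
goto([.580,.0225,.135])"
```

```text
t 1.90 p [0.58   0.0227 0.1822] F [ 0.3  0.4 -0.3] w 0.507
tool shift cm [ 4.72 -0.02  0.02]
```

>>> arm_command:
  series:
    - [[0,0,0,1.5,0,0,0.5],[0,0,0,1.5,0,0,0.5],[0,0,0,1.0,0,0,0.5],[0,0,0,0,0,0,0.5]]

```text
time: 2.3
tool_pos: [0.5794, 0.0227, 0.1377]
tcp_rot: [1.211, 1.207, -1.209]
wrist_force: [-0.0, -0.3, 0.2]
width: 0.5
```

```bash
python3 -c "
from h import *
goto([.580,.0225,.135]);snap('wrist','w4')
p,w=load('w4');z=np.load('pics/w4.npz')
for b in range(215,262,4): print(b,np.round(w[b,345:365:4]*1000)[:,1:].astype(int).tolist())
"
```

```text
t 2.30 p [0.5794 0.0227 0.1377] F [-0.  -0.3  0.2] w 0.500
tool shift cm [0.27 0.06 0.02]
215 [[20, 82], [21, 84], [21, 84], [21, 84], [21, 84]]
219 [[18, 85], [18, 85], [17, 84], [18, 84], [18, 84]]
223 [[14, 84], [14, 84], [14, 84], [14, 84], [14, 85]]
227 [[11, 84], [10, 84], [11, 84], [11, 84], [10, 84]]
231 [[7, 84], [7, 84], [8, 85], [8, 85], [7, 84]]
235 [[4, 85], [4, 85], [4, 86], [4, 84], [3, 83]]
239 [[1, 85], [1, 86], [1, 85], [0, 84], [34, 154]]
243 [[-3, 84], [-4, 83], [-3, 85], [-3, 85], [34, 160]]
247 [[-6, 85], [-6, 86], [-6, 87], [-7, 84], [33, 162]]
251 [[-11, 84], [-10, 85], [-11, 84], [-10, 84], [31, 163]]
255 [[-14, 84], [-14, 84], [-14, 85], [22, 150], [29, 163]]
259 [[-17, 85], [-18, 84], [-18, 84], [20, 150], [28, 166]]
```

View pics/w4.png

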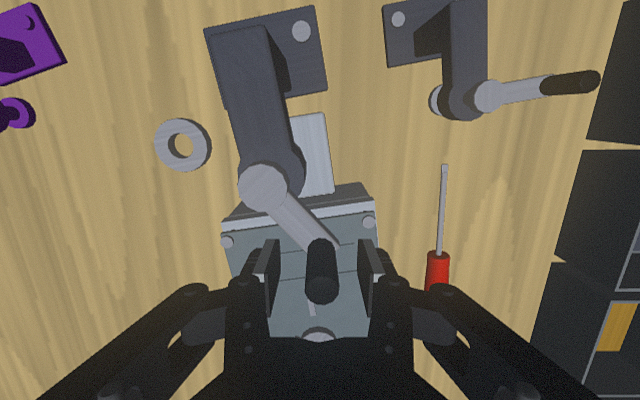

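The knob is centred between the open pads at (320,270). Closing on it.

>>> arm_command:
  series:
    - [[0,0,0,-0.3,0.05,0,0.3],[0,0,0,0,0,0,0],[0,0,0,0,0,0,0],[0,0,0,0,0,0,0],[0,0,0,0,0,0,0]]
  newtons: 50

```text
time: 2.85
tool_pos: [0.5805, 0.0227, 0.1416]
tcp_rot: [1.211, 1.206, -1.208]
wrist_force: [0.8, -0.3, -2.8]
width: 0.171
```

```bash
python3 -c "
from h import *
show();snap('wrist','w5')
"
```

```text
t 2.85 p [0.5805 0.0227 0.1416] F [ 0.8 -0.3 -2.8] w 0.171
```

View pics/w5.png

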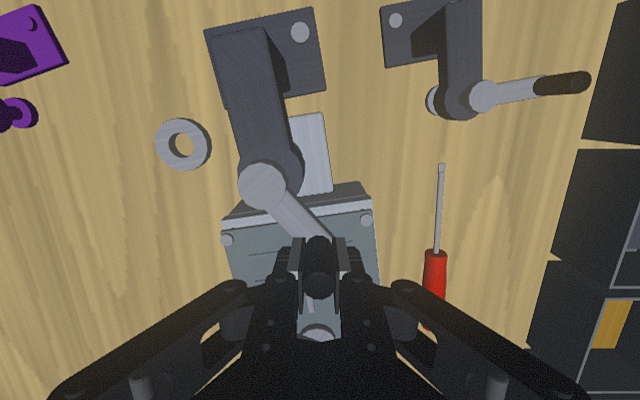

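```bash
cat > crank.py <<'E'
from h import *
import sys,json
def main(d,n,pull=1.0,cx=.549,cy=.0585,r=.048,bias=0.0):
    s,R=show();c=np.array([cx,cy]);v=s["tool_pos"][:2]-c
    ph=np.arctan2(v[1],v[0]);print("phi",round(ph,3),"r",round(float(np.hypot(*v)),4),
      "Ftan %.1f"%(-(np.array([np.sin(ph),-np.cos(ph)])@s["wrist_force"][:2])),"Frad %.1f"%(v/np.hypot(*v)@s["wrist_force"][:2]))
    prev=s["tool_pos"][:2]
    rows=[]
    for k in range(1,n+1):
        a=ph-k*d;t=c+r*np.array([np.cos(a),np.sin(a)]);dd=np.append(t-prev,-.00255*d-bias);prev=t
        rows.append([0,0,0]+np.round(R.T@(dd*pull)*100,2).tolist()+[0])
    print(json.dumps([rows]))
main(*map(float,sys.argv[1:2]),int(sys.argv[2]),*map(float,sys.argv[3:]))
E
python3 crank.py .15 5
```

```text
t 2.90 p [0.5805 0.0227 0.1416] F [-0.  -0.3 -2.1] w 0.174
phi -0.849 r 0.0477 Ftan -0.2 Frad 0.2
[[[0, 0, 0, 0.04, -0.55, 0.46, 0], [0, 0, 0, 0.04, -0.63, 0.34, 0], [0, 0, 0, 0.04, -0.68, 0.25, 0], [0, 0, 0, 0.04, -0.71, 0.14, 0], [0, 0, 0, 0.04, -0.72, 0.03, 0]]]
```

>>> arm_command:
  series:
    - [[0,0,0,0.04,-0.55,0.46,0],[0,0,0,0.04,-0.63,0.34,0],[0,0,0,0.04,-0.68,0.25,0],[0,0,0,0.04,-0.71,0.14,0],[0,0,0,0.04,-0.72,0.03,0]]

```text
time: 3.4
tool_pos: [0.5481, 0.0107, 0.1397]
tcp_rot: [1.216, 1.203, -1.203]
wrist_force: [4.5, 3.0, -4.3]
width: 0.166
```

```bash
python3 crank.py .2 8
```

```text
t 3.40 p [0.5481 0.0107 0.1397] F [ 4.5  3.  -4.3] w 0.166
phi -1.591 r 0.0478 Ftan 4.4 Frad -3.1
[[[0, 0, 0, 0.04, -0.95, -0.09, 0], [0, 0, 0, 0.04, -0.91, -0.3, 0], [0, 0, 0, 0.04, -0.83, -0.47, 0], [0, 0, 0, 0.05, -0.72, -0.63, 0], [0, 0, 0, 0.05, -0.58, -0.76, 0], [0, 0, 0, 0.05, -0.42, -0.86, 0], [0, 0, 0, 0.05, -0.24, -0.93, 0], [0, 0, 0, 0.05, -0.05, -0.96, 0]]]
```

>>> arm_command:
  series:
    - [[0,0,0,0.05,-0.95,-0.09,0],[0,0,0,0.05,-0.91,-0.3,0],[0,0,0,0.05,-0.83,-0.47,0],[0,0,0,0.06,-0.72,-0.63,0],[0,0,0,0.06,-0.58,-0.76,0],[0,0,0,0.06,-0.42,-0.86,0],[0,0,0,0.06,-0.24,-0.93,0],[0,0,0,0.06,-0.05,-0.96,0]]

```text
time: 4.2
tool_pos: [0.5009, 0.0587, 0.1355]
tcp_rot: [1.22, 1.187, -1.195]
wrist_force: [6.2, -3.0, -5.2]
width: 0.17
```

```bash
python3 crank.py .15 6
```

```text
t 4.20 p [0.5009 0.0587 0.1355] F [ 6.2 -3.  -5.2] w 0.170
phi 3.137 r 0.0481 Ftan 3.0 Frad -6.2
[[[0, 0, 0, 0.04, 0.07, -0.72, 0], [0, 0, 0, 0.04, 0.16, -0.7, 0], [0, 0, 0, 0.04, 0.26, -0.67, 0], [0, 0, 0, 0.04, 0.36, -0.62, 0], [0, 0, 0, 0.05, 0.45, -0.56, 0], [0, 0, 0, 0.05, 0.53, -0.49, 0]]]
```

>>> arm_command:
  series:
    - [[0,0,0,0.05,0.12,-0.72,0],[0,0,0,0.05,0.18,-0.7,0],[0,0,0,0.05,0.26,-0.67,0],[0,0,0,0.05,0.36,-0.62,0],[0,0,0,0.05,0.45,-0.56,0],[0,0,0,0.05,0.53,-0.49,0]]

```text
time: 4.8
tool_pos: [0.5159, 0.0934, 0.1334]
tcp_rot: [1.209, 1.185, -1.203]
wrist_force: [-1.8, -2.7, 0.9]
width: 0.172
```

```bash
python3 crank.py .12 5 1 .5495 .0585
```

```text
t 4.80 p [0.5159 0.0934 0.1334] F [-1.8 -2.7  0.9] w 0.172
phi 2.337 r 0.0484 Ftan 3.2 Frad -0.7
[[[0, 0, 0, 0.03, 0.47, -0.34, 0], [0, 0, 0, 0.04, 0.48, -0.32, 0], [0, 0, 0, 0.04, 0.51, -0.26, 0], [0, 0, 0, 0.04, 0.54, -0.2, 0], [0, 0, 0, 0.04, 0.56, -0.13, 0]]]
```

>>> arm_command:
  series:
    - [[0,0,0,0.03,0.47,-0.34,0],[0,0,0,0.04,0.48,-0.32,0],[0,0,0,0.04,0.51,-0.26,0],[0,0,0,0.04,0.54,-0.2,0],[0,0,0,0.04,0.56,-0.13,0]]

```text
time: 5.3
tool_pos: [0.5429, 0.1065, 0.1317]
tcp_rot: [1.206, 1.186, -1.205]
wrist_force: [-3.2, -5.0, 3.0]
width: 0.172
```

```bash
python3 crank.py .12 5 1 .5495 .0585
```

```text
t 5.30 p [0.5429 0.1065 0.1317] F [-3.2 -5.   3. ] w 0.172
phi 1.708 r 0.0484 Ftan 3.8 Frad -4.6
[[[0, 0, 0, 0.04, 0.58, -0.0, 0], [0, 0, 0, 0.04, 0.57, 0.02, 0], [0, 0, 0, 0.04, 0.57, 0.09, 0], [0, 0, 0, 0.04, 0.55, 0.16, 0], [0, 0, 0, 0.04, 0.53, 0.23, 0]]]
```

>>> arm_command:
  series:
    - [[0,0,0,0.03,0.58,0.03,0],[0,0,0,0.03,0.57,0.05,0],[0,0,0,0.03,0.57,0.1,0],[0,0,0,0.03,0.55,0.16,0],[0,0,0,0.03,0.53,0.23,0]]

```text
time: 5.8
tool_pos: [0.5713, 0.1014, 0.1302]
tcp_rot: [1.204, 1.191, -1.209]
wrist_force: [-5.4, -2.3, 3.9]
width: 0.172
```

```bash
python3 crank.py .12 5 1 .5495 .058
```

```text
t 5.80 p [0.5713 0.1014 0.1302] F [-5.4 -2.3  3.9] w 0.172
phi 1.106 r 0.0485 Ftan 3.8 Frad -4.5
[[[0, 0, 0, 0.04, 0.47, 0.33, 0], [0, 0, 0, 0.04, 0.46, 0.35, 0], [0, 0, 0, 0.04, 0.42, 0.4, 0], [0, 0, 0, 0.04, 0.36, 0.44, 0], [0, 0, 0, 0.04, 0.31, 0.49, 0]]]
```

>>> arm_command:
  series:
    - [[0,0,0,0.04,0.46,0.34,0],[0,0,0,0.04,0.45,0.36,0],[0,0,0,0.04,0.42,0.4,0],[0,0,0,0.04,0.36,0.44,0],[0,0,0,0.04,0.31,0.49,0]]

```text
time: 6.3
tool_pos: [0.5912, 0.082, 0.1289]
tcp_rot: [1.206, 1.197, -1.211]
wrist_force: [-8.2, 1.9, 7.3]
width: 0.169
```

```bash
python3 crank.py .1 5 1 .5495 .058
```

```text
t 6.30 p [0.5912 0.082  0.1289] F [-8.2  1.9  7.3] w 0.169
phi 0.523 r 0.0481 Ftan 5.8 Frad -6.1
[[[0, 0, 0, 0.03, 0.21, 0.43, 0], [0, 0, 0, 0.03, 0.18, 0.45, 0], [0, 0, 0, 0.03, 0.13, 0.46, 0], [0, 0, 0, 0.03, 0.08, 0.47, 0], [0, 0, 0, 0.03, 0.04, 0.48, 0]]]
```

>>> arm_command:
  series:
    - [[0,0,0,0,0.2,0.43,0],[0,0,0,0.02,0.16,0.45,0],[0,0,0,0.02,0.11,0.46,0],[0,0,0,0.02,0.06,0.47,0],[0,0,0,0.02,0.02,0.48,0]]

```text
time: 6.8
tool_pos: [0.5944, 0.0745, 0.1289]
tcp_rot: [1.229, 1.221, -1.205]
wrist_force: [-5.0, 13.6, 5.1]
width: 0.168
```

```bash
python3 crank.py .1 5 1 .5495 .058;python3 -c "
from h import *
snap('side','s6');p=snap('wrist','w6')
q=cv2.imread('pics/s6.png')[130:260,230:400];cv2.imwrite('pics/s6c.png',cv2.resize(q,None,fx=4,fy=4,interpolation=cv2.INTER_CUBIC))"
```

```text
t 6.80 p [0.5944 0.0745 0.1289] F [-5.  13.6  5.1] w 0.168
phi 0.352 r 0.0478 Ftan 14.5 Frad -0.0
[[[0, 0, 0, 0.02, 0.16, 0.45, 0], [0, 0, 0, 0.02, 0.1, 0.47, 0], [0, 0, 0, 0.02, 0.05, 0.48, 0], [0, 0, 0, 0.02, 0.0, 0.48, 0], [0, 0, 0, 0.02, -0.04, 0.48, 0]]]
```

View pics/s6c.png

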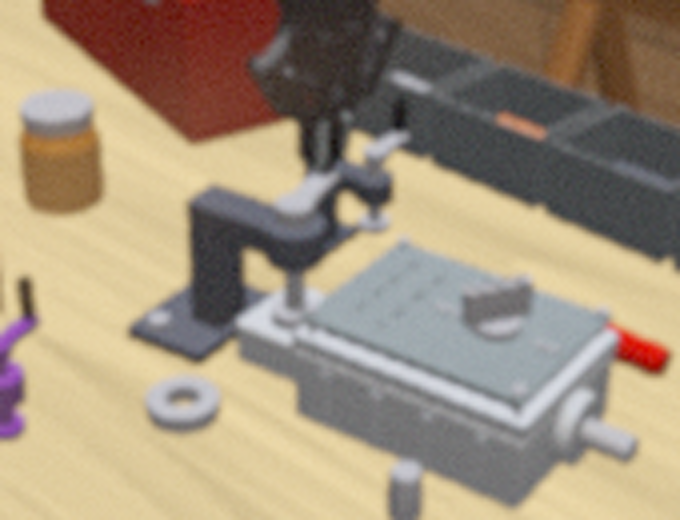

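View pics/w6.png

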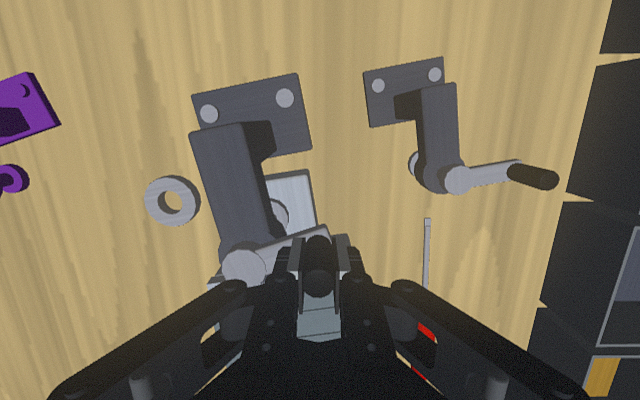

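>>> arm_command:
  series:
    - [[0,0,0,0,0.2,0.65,0],[0,0,0,0,0.18,0.67,0],[0,0,0,0.02,0.15,0.7,0],[0,0,0,0.02,0.1,0.7,0]]
  newtons: 70

```text
time: 7.3
tool_pos: [0.5961, 0.0686, 0.1287]
tcp_rot: [1.252, 1.254, -1.197]
wrist_force: [-6.0, 19.0, 6.7]
width: 0.165
```

```bash
python3 crank.py .15 4 1 .5495 .058
```

```text
t 7.30 p [0.5961 0.0686 0.1287] F [-6.  19.   6.7] w 0.165
phi 0.224 r 0.0478 Ftan 19.9 Frad -1.7
[[[0, 0, 0, -0.0, 0.13, 0.71, 0], [0, 0, 0, -0.0, 0.01, 0.72, 0], [0, 0, 0, -0.0, -0.1, 0.71, 0], [0, 0, 0, 0.0, -0.21, 0.69, 0]]]
```

```bash
python3 - <<'E'
from h import *
s,R=show();print(np.round(R,3),np.round(s["q"],3),np.round(s["torque"],2),np.round(s["joint_torque"],1))
snap("wrist","w7");p,w=load("w7")
cv2.imwrite('pics/w7c.png',cv2.resize(p[150:350,200:400],None,fx=3,fy=3,interpolation=cv2.INTER_CUBIC))
snap("scene","sc7");q=cv2.imread('pics/sc7.png')[130:260,240:410];cv2.imwrite('pics/sc7c.png',cv2.resize(q,None,fx=4,fy=4,interpolation=cv2.INTER_CUBIC))
p,w=load("w6");v,u=np.mgrid[0:400,0:640]
for n in("w6","w7"):
    p,w=load(n)
    m=(u>215)&(u<275)&(v>235)&(v<300)&(w[...,2]>.12)&(w[...,2]<.145)
    print(n,np.median(w[m][:,2]),w[m][:,0].min(),w[m][:,1].max())
E
```

```text
t 7.30 p [0.5961 0.0686 0.1287] F [-6.  19.   6.7] w 0.165
[[-0.01   1.    -0.009]
 [ 0.056 -0.009 -0.998]
 [-0.998 -0.011 -0.056]] [0.039 0.2   1.859 0.063 1.092 0.019] [2.45 1.07 0.07] [-11.6 -41.8 -34.6  -5.1  -2.3   0.1]
w6 0.13067307062175038 0.5349478438108487 0.0743459359603219
w7 0.13064030916885344 0.5349698149253619 0.07280172965185806
```

View pics/w7c.png

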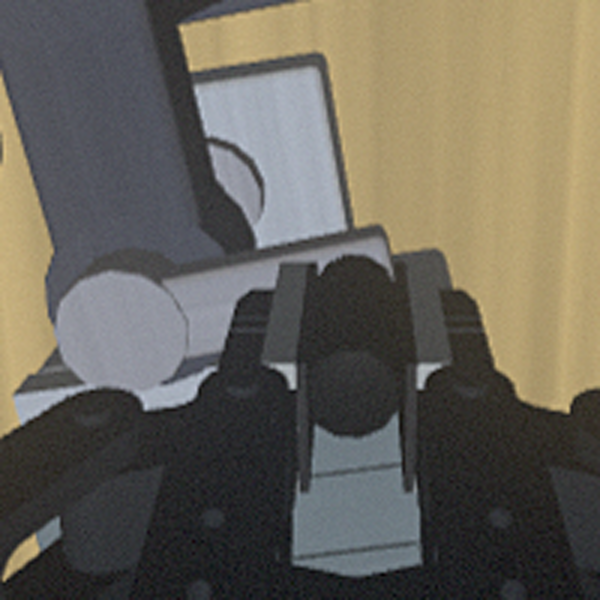

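View pics/sc7c.png

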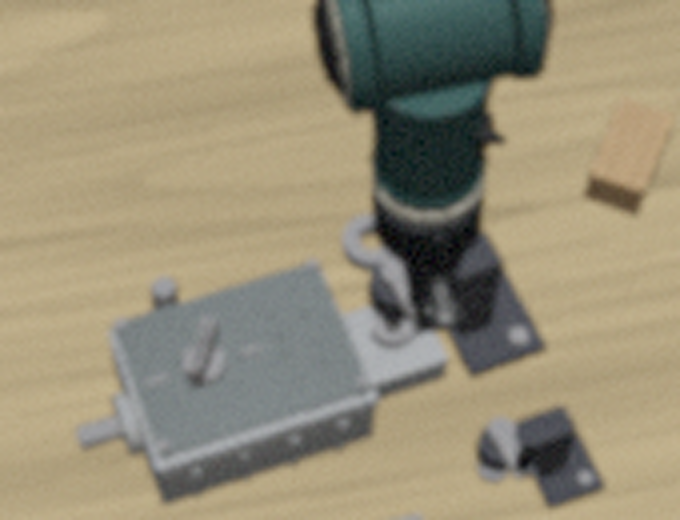

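```bash
python3 - <<'E'
from h import *
v,u=np.mgrid[0:400,0:640]
for n in("w6","w7"):
    p,w=load(n)
    m=(u>298)&(u<340)&(v>225)&(v<300)&(w[...,2]>.165)&(w[...,2]<.175)
    q=w[m];print(n,len(q),np.median(q[:,2]),cv2.minEnclosingCircle(q[:,:2].astype(np.float32)))
    m=(u>215)&(u<330)&(v>205)&(v<300)&(w[...,2]>.126)&(w[...,2]<.134)
    q=w[m][:,:2];a=q[(q[:,0]>.565)];
    for x0 in (.566,.572,.578):
        b=a[abs(a[:,0]-x0)<.002]; print(x0, b[:,1].min() if len(b) else 0,b[:,1].max() if len(b) else 0)
E
```

```text
w6 1113 0.17082044172120536 ((0.5942862629890442, 0.07553458958864212), 0.013241740874946117)
0.566 0.05689968442283477 0.07471031608924181
0.572 0.0713515175568992 0.07672666466494868
0.578 0.07349142980464488 0.07904861803051698
w7 1102 0.17063389987208352 ((0.596473217010498, 0.0683249980211258), 0.01332586258649826)
0.566 0.05330529910677313 0.07170566444221053
0.572 0.059783623618713935 0.07288205267719416
0.578 0.06747510011878567 0.07421716191855507
```

The crank is still turning: the arm edge moved from 20° to 12°, with tangential force rising, so the pad is bearing. I'll keep tightening and take out the tool tilt.

>>> arm_command:
  series:
    - [[0,-0.03,0,0,0.12,0.8,0],[0,-0.03,0,0,0.05,0.8,0],[0,-0.03,0,0,0,0.8,0],[0,-0.03,0,0,-0.05,0.8,0]]

```text
time: 7.8
tool_pos: [0.5963, 0.065, 0.1288]
tcp_rot: [1.202, 1.197, -1.237]
wrist_force: [-3.2, 22.2, 0.8]
width: 0.169
```

```bash
python3 crank.py .15 4 1 .5495 .058; python3 -c "
from h import *
s,R=st();print(np.round(R[:,0],3),s['q'].round(3))"
```

```text
t 7.80 p [0.5963 0.065  0.1288] F [-3.2 22.2  0.8] w 0.169
phi 0.148 r 0.0473 Ftan 22.4 Frad 0.1
[[[0, 0, 0, 0.05, 0.13, 0.7, 0], [0, 0, 0, 0.05, -0.04, 0.72, 0], [0, 0, 0, 0.05, -0.15, 0.7, 0], [0, 0, 0, 0.05, -0.25, 0.67, 0]]]
[-0.012 -0.018 -1.   ] [ 0.077  0.205  1.852 -0.019  1.098  0.101]
```

```bash
cat > armang.py <<'E'
from h import *
import sys
v,u=np.mgrid[0:400,0:640]
n=sys.argv[1]
if len(sys.argv)>2: snap("wrist",n)
p,w=load(n)
m=(u>205)&(u<335)&(v>195)&(v<300)&(w[...,2]>.124)&(w[...,2]<.135)
q=w[m]; xs=np.arange(.562,.586,.002); ys=[q[abs(q[:,0]-x)<.001][:,1].max() if (abs(q[:,0]-x)<.001).any() else np.nan for x in xs]
print(np.round(ys,4)); f=np.isfinite(ys); print("slope deg",np.degrees(np.arctan(np.polyfit(xs[f],np.array(ys)[f],1)[0])),"hubz",np.median(q[q[:,0]<.56][:,2]))
E
for n in w6 w7; do python3 armang.py $n; done; python3 armang.py w8 1; python3 -c "
import cv2
p=cv2.imread('pics/w8.png');cv2.imwrite('pics/w8c.png',cv2.resize(p[150:350,200:400],None,fx=3,fy=3,interpolation=cv2.INTER_CUBIC))"
```

```text
[0.0734 0.074  0.0742 0.0751 0.0759 0.0766 0.0772 0.078  0.0786 0.0792
 0.0803 0.0809]
slope deg 19.139883702503145 hubz 0.13091450180748634
[0.0707 0.0708 0.0713 0.0717 0.0722 0.0727 0.0732 0.074  0.074  0.0744
 0.0749 0.0754]
slope deg 12.457190552947102 hubz 0.13083880280854743
[0.07   0.0705 0.0707 0.0709 0.0712 0.0716 0.0718 0.0724 0.0728 0.073
 0.0732 0.0735]
slope deg 9.168141524515669 hubz 0.1308376989669029
```

View pics/w8c.png

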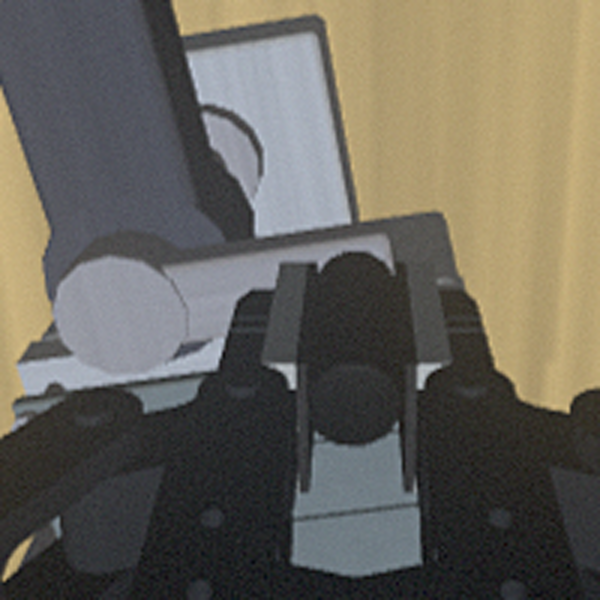

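>>> arm_command:
  series:
    - [[0,0,0,0,0,1.3,0],[0,0,0,0,0,1.3,0],[0,0,0,0,0,1.3,0],[0,0,0,0,0,1.3,0]]
  newtons: 90

```text
time: 8.25
tool_pos: [0.5968, 0.0539, 0.1286]
tcp_rot: [1.257, 1.242, -1.205]
wrist_force: [-4.4, 35.1, 3.9]
width: 0.16
```

```bash
python3 crank.py .15 4 1 .5495 .058; python3 armang.py w9 1;python3 -c "
from h import *
s,R=st();print(np.round(R[:,0],3))"
```

```text
t 8.25 p [0.5968 0.0539 0.1286] F [-4.4 35.1  3.9] w 0.160
phi -0.087 r 0.0475 Ftan 34.5 Frad -7.5
[[[0, 0, 0, 0.0, -0.05, 0.72, 0], [0, 0, 0, 0.01, -0.21, 0.69, 0], [0, 0, 0, 0.01, -0.31, 0.65, 0], [0, 0, 0, 0.01, -0.4, 0.6, 0]]]
[0.0665 0.0662 0.0661 0.0659 0.0659 0.0657 0.0656 0.0654 0.0652 0.0648
 0.0647 0.0646]
slope deg -4.803158252388254 hubz 0.13068242292103188
[-0.007  0.05  -0.999]
```

>>> arm_command:
  series:
    - [[0,0,0,0,0,0.4,0],[0,0,0,0,0,0.4,0]]

```text
time: 8.5
tool_pos: [0.597, 0.0618, 0.1288]
tcp_rot: [1.278, 1.261, -1.193]
wrist_force: [-4.6, 21.0, 4.1]
width: 0.156
```

```bash
python3 crank.py .15 4 1 .5495 .058; python3 armang.py w10 1; python3 -c "
from h import *
show();snap('side','s10')
q=cv2.imread('pics/s10.png')[130:260,230:400];cv2.imwrite('pics/s10c.png',cv2.resize(q,None,fx=4,fy=4,interpolation=cv2.INTER_CUBIC))"
```

```text
t 8.50 p [0.597  0.0618 0.1288] F [-4.6 21.   4.1] w 0.156
phi 0.08 r 0.0476 Ftan 21.3 Frad -2.9
[[[0, 0, 0, -0.02, 0.06, 0.72, 0], [0, 0, 0, -0.02, -0.09, 0.71, 0], [0, 0, 0, -0.01, -0.19, 0.69, 0], [0, 0, 0, -0.01, -0.3, 0.66, 0]]]
[0.0687 0.0689 0.0687 0.0687 0.069  0.069  0.0692 0.0692 0.0694 0.0695
 0.0697 0.0698]
slope deg 2.959357189261764 hubz 0.1307718607276765
t 8.55 p [0.5969 0.0619 0.1289] F [-4.8 23.7  4. ] w 0.158
```

View pics/s10c.png

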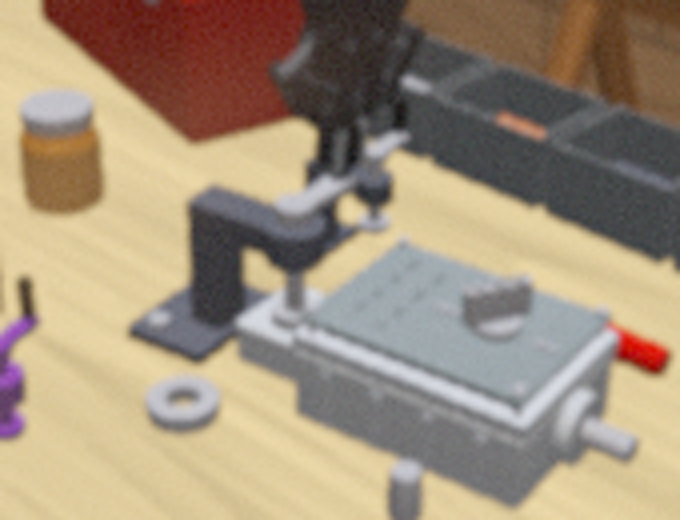

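>>> arm_command:
  series:
    - [[0,-0.03,0,0,0,1.0,0],[0,-0.03,0,0,0,1.0,0],[0,0,0,0,0,0.9,0],[0,0,0,0,0,0.9,0]]

```text
time: 9.0
tool_pos: [0.597, 0.0599, 0.1288]
tcp_rot: [1.278, 1.256, -1.196]
wrist_force: [-3.7, 26.8, 3.9]
width: 0.156
```

```bash
python3 crank.py .15 4 1 .5495 .058; python3 armang.py w11 1
```

```text
t 9.00 p [0.597  0.0599 0.1288] F [-3.7 26.8  3.9] w 0.156
phi 0.04 r 0.0475 Ftan 27.0 Frad -2.6
[[[0, 0, 0, -0.01, 0.04, 0.72, 0], [0, 0, 0, -0.01, -0.12, 0.71, 0], [0, 0, 0, -0.01, -0.22, 0.69, 0], [0, 0, 0, -0.01, -0.32, 0.65, 0]]]
[0.068  0.0678 0.0681 0.0682 0.0684 0.0681 0.0685 0.0682 0.0685 0.0685
 0.0686 0.0685]
slope deg 1.7390345636490216 hubz 0.1307201889480418
```

>>> arm_command:
  series:
    - [[0,0,0,0,0,0.3,0.3],[0,0,0,0,0,0,0.5],[0,0,0,0,0,0,0.5],[0,0,0,0,0,0,0.5]]

```text
time: 9.45
tool_pos: [0.6002, 0.0602, 0.128]
tcp_rot: [1.283, 1.255, -1.187]
wrist_force: [0.6, 0.2, 0.6]
width: 0.502
```

```bash
python3 armang.py w12 1;python3 crank.py .15 1 1 .5495 .058
```

```text
[0.0767 0.078  0.0788 0.0802 0.0809 0.0824 0.0833 0.0845 0.0857 0.0867
 0.088  0.0889]
slope deg 29.219132718859992 hubz 0.13106664806796428
t 9.50 p [0.6002 0.0601 0.1281] F [ 0.5 -0.3  1.1] w 0.499
phi 0.042 r 0.0507 Ftan -0.4 Frad 0.5
[[[0, 0, 0, -0.02, -0.28, 0.74, 0]]]
```

View pics/w12.png

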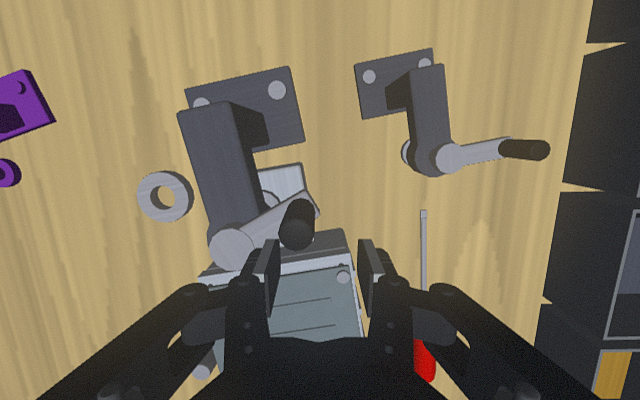

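```bash
cat >> h.py <<'E'
def tilt(yawdeg=0):
    s,R=st();c,n=np.cos(np.radians(yawdeg)),np.sin(np.radians(yawdeg))
    # nominal: x=-z, y=(c,s,0), z = x cross y
    Y=np.array([c,n,0]);X=np.array([0,0,-1.]);Rn=np.stack([X,Y,np.cross(X,Y)],1)
    print("yaw now %.1f"%np.degrees(np.arctan2(R[1,1],R[0,1])),"turn",np.round(Ro.from_matrix(R.T@Rn).as_rotvec(),3),"q6 %.2f"%s["q"][5])
E
python3 -c "
from h import *
goto([.579,-.100,.19]);tilt()"
```

```text
t 9.50 p [0.6002 0.0601 0.1281] F [ 0.5 -0.3  1.1] w 0.499
tool shift cm [-7.41 -1.76 15.53]
yaw now -1.3 turn [-0.022 -0.077 -0.001] q6 -0.01
```

>>> arm_command:
  series:
    - [[-0.02,-0.07,0,-2.0,0,1.0,0.5],[0,0,0,-2.0,-0.5,2.0,0.5],[0,0,0,-2.0,-0.5,3.0,0.5],[0,0,0,0,-0.5,4.0,0.5],[0,0,0,0,-0.5,3.0,0.5],[0,0,0,0,0,0,0.5]]

```text
time: 10.1
tool_pos: [0.5813, -0.0791, 0.1894]
tcp_rot: [1.214, 1.205, -1.207]
wrist_force: [-0.2, 0.4, -0.5]
width: 0.501
```

```bash
python3 -c "
from h import *
goto([.579,-.100,.19]);tilt();snap('wrist','w13')"
```

```text
t 10.10 p [ 0.5813 -0.0791  0.1894] F [-0.2  0.4 -0.5] w 0.501
tool shift cm [-0.06 -0.22  2.09]
yaw now -0.1 turn [-0.002 -0.001 -0.005] q6 -0.18
```

View pics/w13.png

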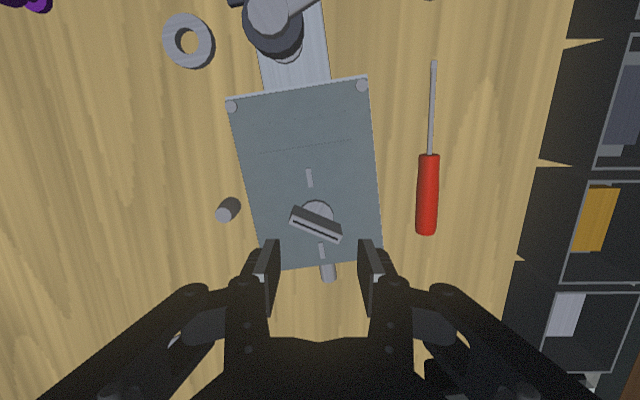

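Clear view: wing centred near (316,224), ribs at (309,177) and (322,251), jaws behind it. Remeasuring wing and ribs.

```bash
python3 - <<'E'
from h import *
p,w=load("w13");z=np.load("pics/w13.npz");K,E=z["K"],z["E"]
v,u=np.mgrid[0:400,0:640]
m=(u>280)&(u<350)&(v>195)&(v<250)&(w[...,2]>.117)&(w[...,2]<.126)
q=w[m][:,:2].astype(np.float32);r=cv2.minAreaRect(q);b=cv2.boxPoints(r);print("wing",r[0],r[1],r[2],len(q),np.median(w[m][:,2]))
g=cv2.cvtColor(p,cv2.COLOR_BGR2GRAY)
def rp(a,b,h):
    d=E[:3,:3]@np.array([(a-K[0,2])/K[0,0],(b-K[1,2])/K[1,1],1]);t=(h-E[2,3])/d[2];return E[:3,3]+t*d
# panel edges by height
m2=(w[...,2]>.081)&(w[...,2]<.0885)&(u>220)&(u<390)&(v>70)&(v<280)
q2=w[m2][:,:2].astype(np.float32);r2=cv2.minAreaRect(q2);print("panel",r2,np.median(w[m2][:,2]))
# ribs bright
for (x0,x1,y0,y1) in((300,320,165,192),(314,330,240,262)):
    mm=(u>=x0)&(u<x1)&(v>=y0)&(v<y1)&(g>135)&(w[...,2]<.095);pts=np.array([rp(a,b,.087)[:2] for a,b in zip(u[mm],v[mm])])
    print("rib",mm.sum(),pts.mean(0) if len(pts) else 0,cv2.minAreaRect(pts.astype(np.float32)) if len(pts)>3 else 0)
cv2.imwrite('pics/w13c.png',cv2.resize(p[150:275,250:390],None,fx=4,fy=4,interpolation=cv2.INTER_CUBIC))
E
```

```text
wing (0.5785431265830994, -0.10001691430807114) (0.010394638404250145, 0.047598838806152344) 65.55482482910156 662 0.12069078984116142
panel ((0.5739282369613647, -0.07103614509105682), (0.1242605447769165, 0.17241711914539337), 8.580666542053223) 0.08435343399792128
rib 58 [ 0.57241603 -0.06202152] ((0.5728108286857605, -0.06234890967607498), (0.004123426508158445, 0.016151918098330498), 8.448570251464844)
rib 41 [ 0.58372718 -0.13753514] ((0.5840717554092407, -0.13751208782196045), (0.003984258510172367, 0.01509018987417221), 8.458495140075684)
```

View pics/w13c.png

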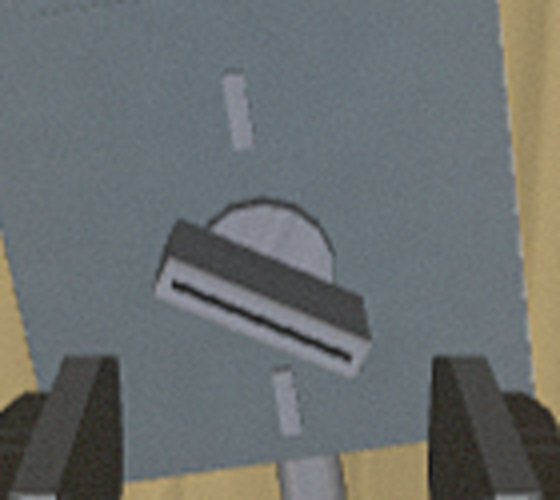

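>>> arm_command:
  series:
    - [[-0.143,0,0,0,0,1.0,0.5],[-0.143,0,0,0,0,0.5,0.5],[-0.143,0,0,0,0,0,0.5],[-0.143,0,0,0,0,0,0.5],[-0.143,0,0,0,0,0,0.5],[-0.143,0,0,0,0,0,0.5],[-0.143,0,0,0,0,0,0.5],[-0.143,0,0,0,0,0,0.5],[0,0,0,0,0,0,0.5]]

```text
time: 11.05
tool_pos: [0.5838, -0.0872, 0.1871]
tcp_rot: [0.306, 1.546, -0.295]
wrist_force: [-0.0, -0.6, 0.1]
width: 0.497
```

```bash
python3 -c "
from h import *
goto([.5785,-.100,.10]);tilt(65.5)"
```

```text
t 11.05 p [ 0.5838 -0.0872  0.1871] F [-0.  -0.6  0.1] w 0.497
tool shift cm [ 8.7  -1.45 -0.03]
yaw now 68.1 turn [ 0.045  0.003 -0.008] q6 -1.39
```

>>> arm_command:
  series:
    - [[0.045,0,0,1.5,-0.9,0,0.5],[0,0,0,2.5,-0.5,0,0.5],[0,0,0,1.5,0,0,0.5],[0,0,0,0,0,0,0.5]]

```text
time: 11.45
tool_pos: [0.5782, -0.0998, 0.1278]
tcp_rot: [0.356, 1.538, -0.345]
wrist_force: [-0.0, 0.4, -0.5]
width: 0.5
```

```bash
python3 -c "
from h import *
goto([.5785,-.100,.085]);tilt(65.5);snap('wrist','w14')"
```

```text
t 11.45 p [ 0.5782 -0.0998  0.1278] F [-0.   0.4 -0.5] w 0.500
tool shift cm [ 4.28 -0.04  0.03]
yaw now 64.4 turn [-0.019  0.003 -0.008] q6 -1.35
```

View pics/w14.png

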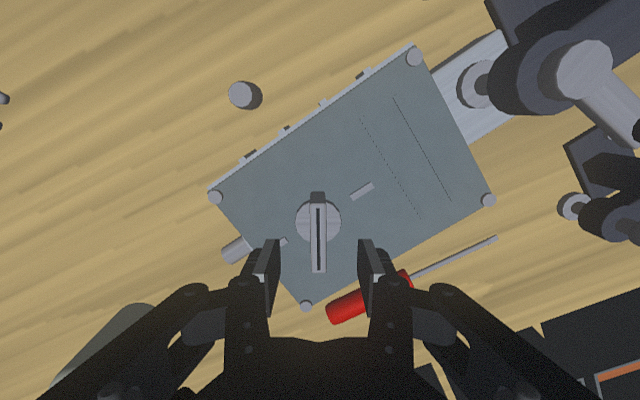

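The wing is centred between the jaws and parallel to the pads. Descend and grip.

>>> arm_command:
  series:
    - [[-0.015,0,0,1.5,0,0,0.5],[0,0,0,1.5,0,0,0.5],[0,0,0,1.0,0,0,0.5],[0,0,0,0,0,0,0.5]]
  newtons: 50

```text
time: 11.9
tool_pos: [0.5796, -0.1, 0.0864]
tcp_rot: [0.346, 1.537, -0.335]
wrist_force: [-0.1, 0.0, -0.6]
width: 0.503
```

```bash
python3 -c "
from h import *
goto([.5785,-.100,.085]);tilt(65.5);snap('wrist','w15')
p,w=load('w15')
for b in range(238,262,4): print(b,np.round(w[b,356:385:4]*1000)[:,2].astype(int).tolist())"
```

```text
t 11.90 p [ 0.5796 -0.1     0.0864] F [-0.1  0.  -0.6] w 0.503
tool shift cm [ 0.14 -0.05 -0.11]
yaw now 65.1 turn [-0.007  0.006 -0.008] q6 -1.36
238 [85, 85, 84, 84, 85, 85, 85, 84]
242 [84, 106, 107, 106, 106, 85, 84, 85]
246 [85, 109, 111, 111, 111, 85, 84, 85]
250 [84, 110, 116, 115, 116, 107, 107, 85]
254 [84, 109, 119, 119, 119, 119, 112, 113]
258 [84, 109, 120, 123, 123, 122, 116, 115]
```

View pics/w15.png

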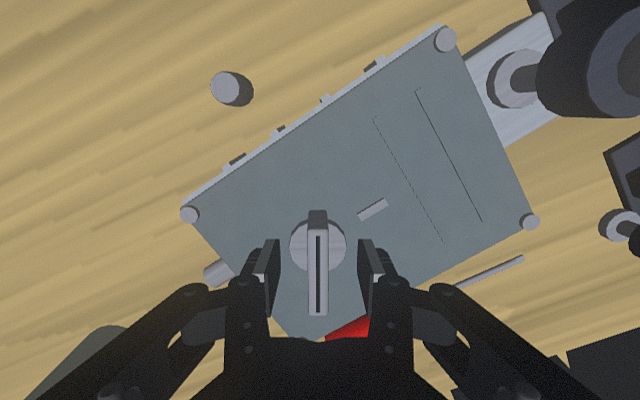

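>>> arm_command:
  series:
    - [[0,0,0,0.2,0,0,0.3],[0,0,0,0,0,0,0],[0,0,0,0,0,0,0],[0,0,0,0,0,0,0],[0,0,0,0,0,0,0]]

```text
time: 12.45
tool_pos: [0.5807, -0.1009, 0.086]
tcp_rot: [0.344, 1.534, -0.336]
wrist_force: [0.5, 0.2, -2.0]
width: 0.105
```

```bash
python3 -c "
from h import *
goto([.5785,-.100,.085]);tilt(8.5)"
```

```text
t 12.45 p [ 0.5807 -0.1009  0.086 ] F [ 0.5  0.2 -2. ] w 0.105
tool shift cm [ 0.1  -0.01 -0.24]
yaw now 65.1 turn [ 0.988  0.004 -0.011] q6 -1.36
```

>>> arm_command:
  series:
    - [[0.14,0,0,0,-0.03,0,0],[0.14,0,0,0,-0.03,0,0],[0.14,0,0,0,-0.03,0,0],[0.14,0,0,0,-0.03,0,0],[0.14,0,0,0,-0.03,0,0],[0.14,0,0,0,-0.03,0,0],[0,0,0,0,0,0,0]]

```text
time: 13.15
tool_pos: [0.5797, -0.1019, 0.086]
tcp_rot: [1.018, 1.315, -1.003]
wrist_force: [-0.2, -0.9, -2.4]
width: 0.104
```

```bash
python3 -c "
from h import *
goto([.5785,-.100,.085]);tilt(8.5)"
```

```text
t 13.15 p [ 0.5797 -0.1019  0.086 ] F [-0.2 -0.9 -2.4] w 0.104
tool shift cm [ 0.1  -0.06 -0.22]
yaw now 15.2 turn [ 0.117 -0.    -0.012] q6 -0.49
```

>>> arm_command:
  series:
    - [[0.08,0,0,0,-0.02,0,0],[0.05,0,0,0,-0.01,0,0],[0,0,0,0,0,0,0]]

```text
time: 13.45
tool_pos: [0.5794, -0.102, 0.086]
tcp_rot: [1.111, 1.265, -1.095]
wrist_force: [-0.6, -1.5, -2.2]
width: 0.104
```

```bash
python3 -c "
from h import *
goto([.5785,-.100,.085]);tilt(8.5);snap('wrist','w16')
p,w=load('w16');cv2.imwrite('pics/w16c.png',cv2.resize(p[120:350,220:420],None,fx=2.6,fy=2.6,interpolation=cv2.INTER_CUBIC))"
```

```text
t 13.45 p [ 0.5794 -0.102   0.086 ] F [-0.6 -1.5 -2.2] w 0.104
tool shift cm [ 0.1  -0.07 -0.21]
yaw now 8.1 turn [-0.007 -0.001 -0.012] q6 -0.36
```

View pics/w16c.png

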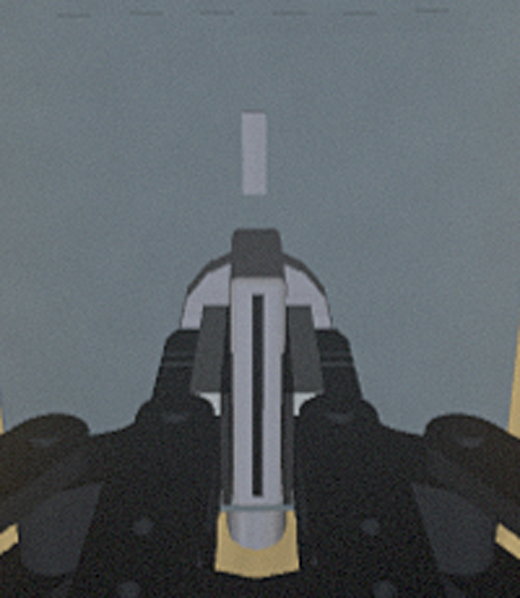

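The slot is aligned with the ribs, within about 0.5°. Now pushing the panel down.

>>> arm_command:
  series:
    - [[0,0,0,0.3,0,0,0],[0,0,0,0.3,0,0,0],[0,0,0,0.3,0,0,0],[0,0,0,0.3,0,0,0]]
  newtons: 80

```text
time: 13.9
tool_pos: [0.5795, -0.102, 0.0763]
tcp_rot: [1.106, 1.268, -1.09]
wrist_force: [-3.2, -0.2, 7.6]
width: 0.096
```

```bash
python3 -c "
from h import *
show();tilt(8.5)"
```

```text
t 13.90 p [ 0.5795 -0.102   0.0763] F [-3.2 -0.2  7.6] w 0.096
yaw now 8.5 turn [ 0.    -0.001 -0.012] q6 -0.37
```

>>> arm_command:
  series:
    - [[0,0,0,0.4,0,0,0],[0,0,0,0.5,0,0,0],[0,0,0,0.6,0,0,0]]

```text
time: 14.2
tool_pos: [0.5799, -0.1021, 0.0755]
tcp_rot: [1.103, 1.272, -1.089]
wrist_force: [-20.8, 2.9, 42.5]
width: 0.098
```

```bash
python3 -c "
from h import *
show();tilt(8.5)
snap('wrist','w17');p,w=load('w17');v,u=np.mgrid[0:400,0:640]
for a,b in ((250,100),(300,60),(380,120),(270,200),(360,200),(300,30)): print(a,b,np.round(w[b,a],4),p[b,a])
"
```

```text
t 14.20 p [ 0.5799 -0.1021  0.0755] F [-20.8   2.9  42.5] w 0.098
yaw now 8.7 turn [ 0.003 -0.001 -0.01 ] q6 -0.37
250 100 [ 0.5327 -0.0272  0.0758] [124 117 109]
300 60 [ 0.5553 -0.0047  0.074 ] [127 120 106]
380 120 [ 0.6007 -0.0268  0.0744] [126 117 106]
270 200 [ 0.5481 -0.0793  0.0747] [125 119 108]
360 200 [ 0.5988 -0.0716  0.0748] [129 122 109]
300 30 [0.5534 0.0086 0.0726] [124 118 104]
```

View pics/w17.png

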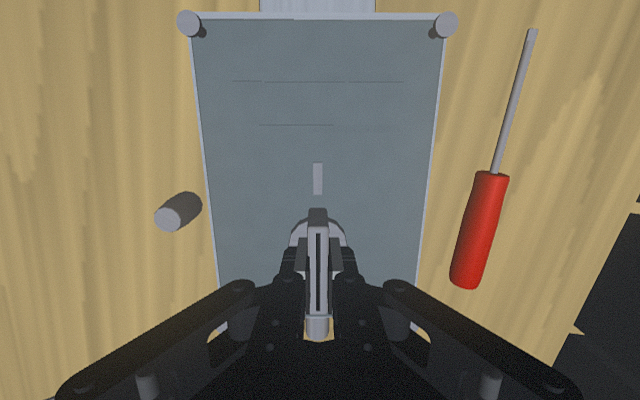

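Panel top is at 74.5 mm, so it's home, but 42 N is more push than needed. I'll ease off while staying pressed, then check all round.

>>> arm_command:
  series:
    - [[0,0,0,0.2,0,0,0],[0,0,0,0.2,0,0,0],[0,0,0,0.2,0,0,0]]

```text
time: 14.55
tool_pos: [0.5796, -0.1021, 0.0759]
tcp_rot: [1.1, 1.272, -1.087]
wrist_force: [-6.7, 0.3, 12.3]
width: 0.095
```

```bash
python3 - <<'E'
from h import *
show()
for n in("wrist","side","scene"): snap(n,n+"18")
show();tilt(8.5)
p,w=load("wrist18")
for a,b in ((250,100),(380,120),(270,200),(360,200)): print(np.round(w[b,a],4))
p=cv2.imread("pics/side18.png")[120:270,190:400];cv2.imwrite("pics/side18c.png",cv2.resize(p,None,fx=3.6,fy=3.6,interpolation=cv2.INTER_CUBIC))
p=cv2.imread("pics/scene18.png")[150:290,170:420];cv2.imwrite("pics/scene18c.png",cv2.resize(p,None,fx=3.2,fy=3.2,interpolation=cv2.INTER_CUBIC))
p,w=load("side18");v,u=np.mgrid[0:400,0:640]
E
```

```text
t 14.55 p [ 0.5796 -0.1021  0.0759] F [-6.7  0.3 12.3] w 0.095
t 14.70 p [ 0.5796 -0.102   0.0759] F [-6.6  1.2 12.1] w 0.095
yaw now 8.9 turn [ 0.006 -0.001 -0.01 ] q6 -0.38
[ 0.5317 -0.0273  0.0737]
[ 0.6002 -0.0267  0.0745]
[ 0.5477 -0.0794  0.0747]
[ 0.5987 -0.072   0.0735]
```

View pics/side18c.png

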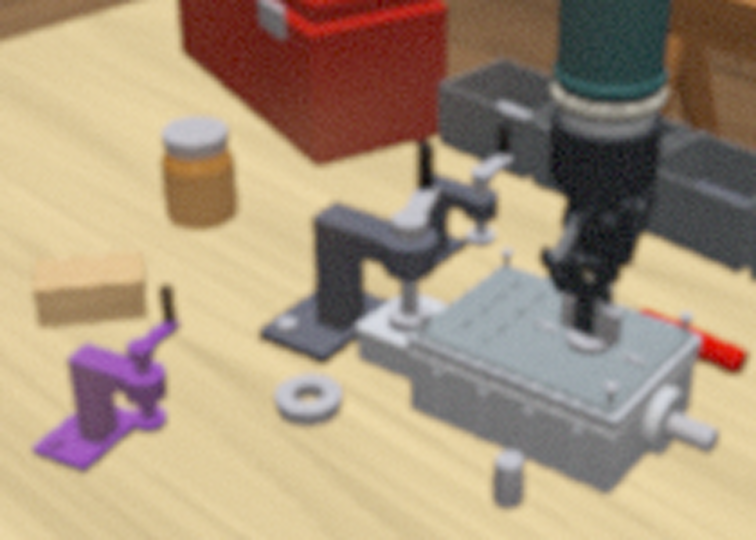

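View pics/scene18c.png

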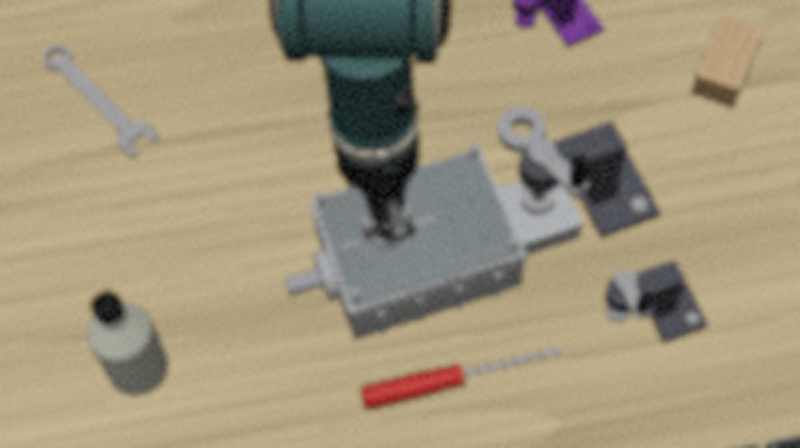

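```bash
python3 - <<'E'
from h import *
v,u=np.mgrid[0:400,0:640]
for n in("side18","scene18"):
    p,w=load(n)
    m=(np.hypot(w[...,0]-.5495,w[...,1]-.058)<.068)&(w[...,2]>.14)&(w[...,2]<.18)
    q=w[m];print(n,len(q),np.round(q.mean(0),4) if len(q) else 0,"zmax",np.round(np.sort(q[:,2])[-3:],4)); c=q.mean(0)[:2]-[.5495,.058];print(np.degrees(np.arctan2(c[1],c[0])),np.hypot(*c))
    m=(np.hypot(w[...,0]-.5495,w[...,1]-.058)<.013)&(w[...,2]>.12)&(w[...,2]<.14);print("hub",m.sum(),np.median(w[m][:,2]))
E
```

```text
side18 53 [0.5854 0.0764 0.1565] zmax [0.1691 0.1692 0.1693]
27.070141388582133 0.04032985926982974
hub 30 0.12809962060946578
scene18 50 [0.5926 0.0798 0.1618] zmax [0.1748 0.1753 0.1757]
26.816141292696393 0.04833078756092106
hub 56 0.13271054106370261
```

The panel is home and aligned. What I'm unsure of is the crank: it sprang back about 0.5 rad on my abrupt release. There's plenty of time, so I'll check the clamp properly instead of assuming it's tight. First, release the wing and go back to the knob.

>>> arm_command:
  series:
    - [[0,0,0,-0.5,0,0,0.3],[0,0,0,-0.5,0,0,0.5],[0,0,0,0,0,0,0.5],[0,0,0,-3.0,0,0,0.5],[0,0,0,-3.0,0,-2.0,0.5],[0,0,0,-2.5,0.5,-4.0,0.5],[0,0,0,0,0.5,-4.0,0.5],[0,0,0,0,0,0,0.5]]
  newtons: 50

```text
time: 15.5
tool_pos: [0.5745, 0.0009, 0.1731]
tcp_rot: [1.106, 1.271, -1.084]
wrist_force: [0.7, -0.5, 0.1]
width: 0.495
```

```bash
python3 - <<'E'
from h import *
goto([.5919,.0805,.17]);tilt(8.5)
snap("wrist","w19");p,w=load("w19");v,u=np.mgrid[0:400,0:640]
m=(np.hypot(w[...,0]-.5495,w[...,1]-.058)<.068)&(w[...,2]>.167)&(w[...,2]<.176)&(v<280)
q=w[m];print(len(q),cv2.minEnclosingCircle(q[:,:2].astype(np.float32)),np.median(q[:,2]))
E
```

```text
t 15.50 p [0.5745 0.0009 0.1731] F [ 0.7 -0.5  0.1] w 0.495
tool shift cm [ 0.38  2.93 -7.61]
yaw now 8.8 turn [ 0.005 -0.004 -0.014] q6 -0.20
734 ((0.5901691913604736, 0.08124411106109619), 0.007848614826798439) 0.17100962791293434
```

View pics/w19.png

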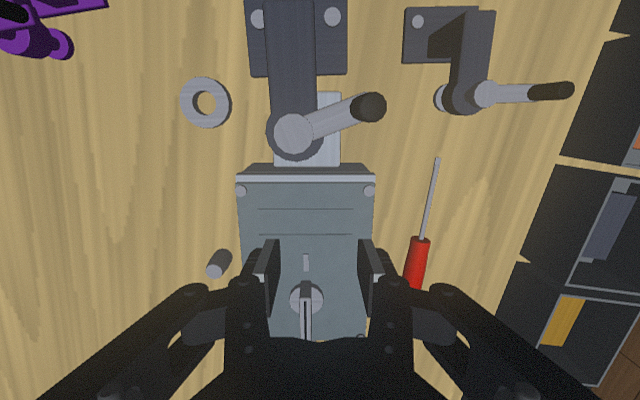

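>>> arm_command:
  series:
    - [[0,0,0,0,0.9,-2.5,0.5],[0,0,0,0,0.9,-2.5,0.5],[0,0,0,0,0.9,-2.5,0.5],[0,0,0,0,0,0,0.5]]

```text
time: 15.95
tool_pos: [0.5904, 0.0756, 0.1709]
tcp_rot: [1.103, 1.269, -1.089]
wrist_force: [0.4, -0.8, -0.2]
width: 0.494
```

```bash
python3 -c "
from h import *
goto([.590,.081,.129]);tilt(8.5)"
```

```text
t 15.95 p [0.5904 0.0756 0.1709] F [ 0.4 -0.8 -0.2] w 0.494
tool shift cm [ 4.19 -0.   -0.54]
yaw now 8.6 turn [ 0.003  0.    -0.012] q6 -0.07
```

>>> arm_command:
  series:
    - [[0,0,0,1.2,0,-0.5,0.5],[0,0,0,1.5,0,0,0.5],[0,0,0,1.2,0,0,0.4],[0,0,0,0,0,0,0],[0,0,0,0,0,0,0],[0,0,0,0,0,0,0],[0,0,0,0,0,0,0]]
  newtons: 50

```text
time: 16.65
tool_pos: [0.5903, 0.077, 0.1259]
tcp_rot: [1.107, 1.268, -1.093]
wrist_force: [0.9, 2.1, -0.1]
width: 0.175
```

```bash
python3 crank.py .03 6 1 .5495 .058;python3 armang.py w20 1
```

```text
t 16.65 p [0.5903 0.077  0.1259] F [ 0.9  2.1 -0.1] w 0.175
phi 0.435 r 0.045 Ftan 1.5 Frad 1.7
[[[0, 0, 0, 0.01, 0.32, 0.05, 0], [0, 0, 0, 0.01, 0.03, 0.14, 0], [0, 0, 0, 0.01, 0.03, 0.14, 0], [0, 0, 0, 0.01, 0.03, 0.14, 0], [0, 0, 0, 0.01, 0.02, 0.14, 0], [0, 0, 0, 0.01, 0.02, 0.14, 0]]]
[0.079  0.0798 0.0812 0.0824 0.0837 0.0849 0.0864 0.0877 0.0886 0.0901
 0.0917 0.093 ]
slope deg 32.77608848886838 hubz 0.13105661571494698
```

>>> arm_command:
  series:
    - [[0,0,0,0,0.11,0.28,0],[0,0,0,0,0.11,0.28,0],[0,0,0,0,0.1,0.28,0]]

```text
time: 17.0
tool_pos: [0.593, 0.0723, 0.1258]
tcp_rot: [1.111, 1.275, -1.092]
wrist_force: [-2.0, 8.3, 1.8]
width: 0.172
```

```bash
python3 crank.py .03 1 1 .5495 .058;python3 armang.py w21 1;python3 crank.py .03 1 1 .5495 .058
```

```text
t 17.00 p [0.593  0.0723 0.1258] F [-2.   8.3  1.8] w 0.172
phi 0.318 r 0.0458 Ftan 8.5 Frad 0.7
[[[0, 0, 0, 0.01, 0.24, 0.1, 0]]]
[0.0754 0.0768 0.0778 0.0786 0.0799 0.0806 0.0818 0.0837 0.0838 0.0849
 0.0862 0.0869]
slope deg 27.643886474058874 hubz 0.13100953625195147
t 17.05 p [0.5931 0.0721 0.1258] F [-2.6  7.8  1.5] w 0.176
phi 0.313 r 0.0458 Ftan 8.2 Frad -0.0
[[[0, 0, 0, 0.01, 0.24, 0.11, 0]]]
```

>>> arm_command:
  series:
    - [[0,0,0,0,0.15,0.55,0],[0,0,0,0,0.15,0.55,0],[0,0,0,0,0.15,0.55,0],[0,0,0,0,0.15,0.55,0]]

```text
time: 17.45
tool_pos: [0.5963, 0.0639, 0.1253]
tcp_rot: [1.124, 1.299, -1.09]
wrist_force: [-5.9, 16.0, 4.2]
width: 0.168
```

```bash
python3 crank.py .03 1 1 .5495 .058;python3 armang.py w22 1; python3 -c "
from h import *
tilt(8.5)"
```

```text
t 17.45 p [0.5963 0.0639 0.1253] F [-5.9 16.   4.2] w 0.168
phi 0.125 r 0.0472 Ftan 16.6 Frad -3.8
[[[0, 0, 0, 0.0, 0.08, 0.15, 0]]]
[0.0721 0.0724 0.0731 0.0735 0.0742 0.0749 0.0753 0.0757 0.0763 0.077
 0.078  0.0783]
slope deg 16.158829594985793 hubz 0.13090065452768568
yaw now 8.2 turn [-0.005 -0.032  0.001] q6 -0.11
```

>>> arm_command:
  series:
    - [[0,0,0,0,0,0,0],[0,0,0,0,0,0,0]]

```text
time: 17.7
tool_pos: [0.5949, 0.0678, 0.1255]
tcp_rot: [1.127, 1.305, -1.088]
wrist_force: [-1.2, 6.0, 0.4]
width: 0.172
```

```bash
python3 crank.py .03 1 1 .5495 .058;python3 armang.py w23 1; python3 -c "
from h import *
tilt(8.5)"
```

```text
t 17.70 p [0.5949 0.0678 0.1255] F [-1.2  6.   0.4] w 0.172
phi 0.213 r 0.0465 Ftan 6.1 Frad 0.1
[[[0, 0, 0, 0.0, 0.16, 0.13, 0]]]
[0.0732 0.0743 0.0747 0.0756 0.0768 0.077  0.0775 0.0784 0.0792 0.08
 0.0808 0.0812]
slope deg 19.8332055261093 hubz 0.13092683310106015
yaw now 8.2 turn [-0.005 -0.038  0.002] q6 -0.11
```

A slow relax holds at a tighter angle (20° against 30–33° after the abrupt release), so a soft release does help. I'll relax further before opening.

>>> arm_command:
  series:
    - [[0,0,0,0,0,0,0],[0,0,0,0,0,0,0]]

```text
time: 17.95
tool_pos: [0.5941, 0.07, 0.1255]
tcp_rot: [1.128, 1.308, -1.087]
wrist_force: [-1.5, 5.2, 1.7]
width: 0.169
```

```bash
python3 crank.py .03 1 1 .5495 .058;python3 armang.py w24 1; python3 -c "
from h import *
tilt(8.5)"
```

```text
t 17.95 p [0.5941 0.07   0.1255] F [-1.5  5.2  1.7] w 0.169
phi 0.262 r 0.0462 Ftan 5.4 Frad -0.0
[[[0, 0, 0, 0.0, 0.19, 0.12, 0]]]
[0.0744 0.0751 0.0759 0.0766 0.0777 0.0784 0.0794 0.0801 0.0811 0.0816
 0.0827 0.0835]
slope deg 22.66193343391929 hubz 0.13096983199015533
yaw now 8.3 turn [-0.003 -0.041  0.003] q6 -0.12
```

>>> arm_command:
  series:
    - [[0,0,0,0,0,0,0],[0,0,0,0,0,0,0]]

```text
time: 18.2
tool_pos: [0.5938, 0.0709, 0.1255]
tcp_rot: [1.127, 1.309, -1.085]
wrist_force: [-1.4, 4.6, 0.4]
width: 0.172
```

```bash
python3 crank.py .03 1 1 .5495 .058;python3 armang.py w25 1
```

```text
t 18.20 p [0.5938 0.0709 0.1255] F [-1.4  4.6  0.4] w 0.172
phi 0.283 r 0.0461 Ftan 4.8 Frad -0.1
[[[0, 0, 0, 0.0, 0.21, 0.12, 0]]]
[0.0747 0.0757 0.0766 0.0774 0.0784 0.0791 0.0801 0.0808 0.0818 0.0826
 0.0835 0.0846]
slope deg 23.700340685118515 hubz 0.13100035491580886
```

>>> arm_command:
  series:
    - [[0,0,0,0,0,0,0],[0,0,0,0,0,0,0],[0,0,0,0,0,0,0]]
  newtons: 20

```text
time: 18.55
tool_pos: [0.5937, 0.0709, 0.1255]
tcp_rot: [1.127, 1.31, -1.085]
wrist_force: [-1.1, 4.3, 0.7]
width: 0.171
```

>>> arm_command:
  series:
    - [[0,0,0,0,0,0,0.3],[0,0,0,0,0,0,0.5],[0,0,0,0,0,0,0.5]]

```text
time: 18.85
tool_pos: [0.5939, 0.0687, 0.1252]
tcp_rot: [1.125, 1.307, -1.087]
wrist_force: [0.4, -0.6, 0.8]
width: 0.499
```

```bash
python3 crank.py .03 1 1 .5495 .058;python3 armang.py w26 1; python3 - <<'E'
from h import *
p,w=load("w26");v,u=np.mgrid[0:400,0:640]
m=(np.hypot(w[...,0]-.5495,w[...,1]-.058)<.068)&(w[...,2]>.167)&(w[...,2]<.176)&(u>285)&(u<352)
q=w[m];print(len(q),cv2.minEnclosingCircle(q[:,:2].astype(np.float32)),np.median(q[:,2]));tilt(8.5)
E
```

```text
t 18.85 p [0.5939 0.0687 0.1252] F [ 0.4 -0.6  0.8] w 0.499
phi 0.237 r 0.0457 Ftan -0.6 Frad 0.2
[[[0, 0, 0, 0.0, 0.24, 0.12, 0]]]
[0.0769 0.0779 0.0796 0.0802 0.0814 0.0825 0.0836 0.0847 0.0859 0.0872
 0.0883 0.0893]
slope deg 29.550378448896396 hubz 0.13100811975935134
1014 ((0.5900608897209167, 0.08213887363672256), 0.008184886537492275) 0.17095018584088437
yaw now 8.4 turn [-0.002 -0.039  0.004] q6 -0.12
```

View pics/w26.png

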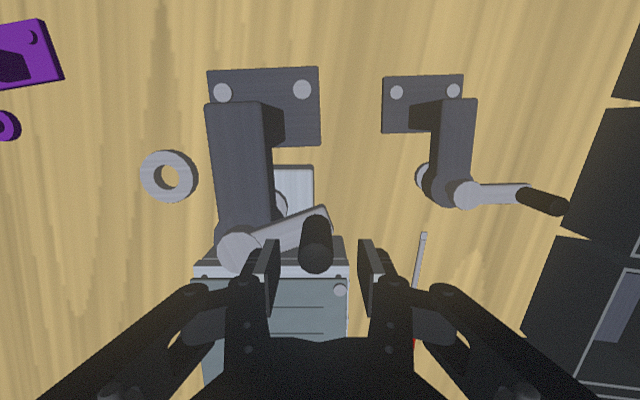

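Same 29.5° rest angle from a gentle release as from the abrupt one, so this is the clamp's own holding equilibrium and it is fully bearing. Back to the fastener.

```bash
python3 -c "
from h import *
goto([.579,-.1005,.135]);tilt(8.5)"
```

```text
t 18.90 p [0.5939 0.0687 0.1252] F [-0.5  0.3 -0.8] w 0.502
tool shift cm [-1.61 -3.94 16.48]
yaw now 8.4 turn [-0.002 -0.039  0.004] q6 -0.12
```

>>> arm_command:
  series:
    - [[0,-0.04,0,-1.0,0,2.0,0.5],[0,0,0,-0.5,-0.7,3.5,0.5],[0,0,0,0,-0.8,3.5,0.5],[0,0,0,0,-0.8,3.5,0.5],[0,0,0,0,-0.8,2.5,0.5],[0,0,0,0,0,0,0.5]]

```text
time: 19.5
tool_pos: [0.5855, -0.0912, 0.1405]
tcp_rot: [1.094, 1.273, -1.104]
wrist_force: [0.2, 0.2, -0.7]
width: 0.498
```

```bash
python3 -c "
from h import *
goto([.579,-.1005,.085]);tilt(8.5)"
```

```text
t 19.50 p [ 0.5855 -0.0912  0.1405] F [ 0.2  0.2 -0.7] w 0.498
tool shift cm [ 5.56 -0.76  0.79]
yaw now 8.5 turn [0.    0.006 0.003] q6 -0.34
```

>>> arm_command:
  series:
    - [[0,0,0,0,-0.5,0.6,0.5],[0,0,0,0.5,-0.2,0.2,0.5],[0,0,0,0.5,0,0,0.5],[0,0,0,0,0,0,0.5]]

```text
time: 19.9
tool_pos: [0.5792, -0.0999, 0.1296]
tcp_rot: [1.094, 1.274, -1.104]
wrist_force: [-0.2, 0.2, 0.6]
width: 0.502
```

```bash
python3 -c "
from h import *
goto([.579,-.1005,.085]);tilt(8.5);snap('wrist','w27')"
```

```text
t 19.90 p [ 0.5792 -0.0999  0.1296] F [-0.2  0.2  0.6] w 0.502
tool shift cm [ 4.46 -0.01  0.03]
yaw now 8.5 turn [-0.     0.005  0.003] q6 -0.35
```

View pics/w27.png

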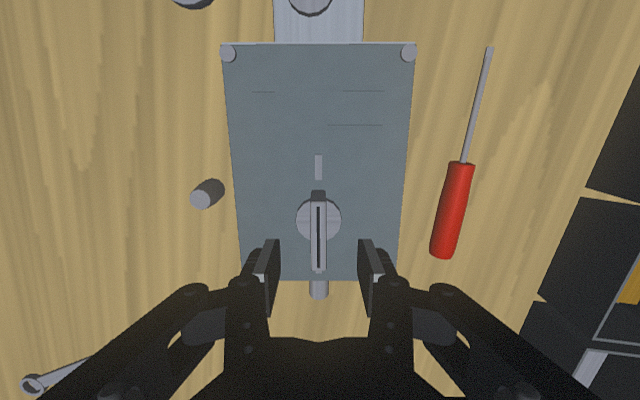

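The wing is still in line with the ribs (slot and rib both at column 318). Descend, grip, push.

>>> arm_command:
  series:
    - [[0,0,0,1.5,0,0,0.5],[0,0,0,1.5,0,0,0.5],[0,0,0,1.2,0,0,0.4],[0,0,0,0.2,0,0,0],[0,0,0,0,0,0,0],[0,0,0,0,0,0,0],[0,0,0,0,0,0,0]]
  newtons: 60

```text
time: 20.65
tool_pos: [0.5787, -0.0983, 0.0814]
tcp_rot: [1.091, 1.277, -1.103]
wrist_force: [-2.5, 0.1, 3.0]
width: 0.105
```

```bash
python3 -c "
from h import *
goto([.579,-.1005,.085]);tilt(8.5)"
```

```text
t 20.65 p [ 0.5787 -0.0983  0.0814] F [-2.5  0.1  3. ] w 0.105
tool shift cm [-0.36 -0.    0.23]
yaw now 8.7 turn [0.003 0.005 0.006] q6 -0.35
```

>>> arm_command:
  series:
    - [[0,0,0,0.3,0,0,0],[0,0,0,0.3,0,0,0],[0,0,0,0.3,0,0,0],[0,0,0,0.3,0,0,0],[0,0,0,0.3,0,0,0]]
  newtons: 80

```text
time: 21.15
tool_pos: [0.5789, -0.0983, 0.0727]
tcp_rot: [1.091, 1.277, -1.103]
wrist_force: [-12.3, 2.1, 27.6]
width: 0.098
```

```bash
python3 -c "
from h import *
show();tilt(8.5);snap('wrist','w28');p,w=load('w28')
print(np.round(np.nanmedian(w[80:190,260:380,2]),4))"
```

```text
t 21.15 p [ 0.5789 -0.0983  0.0727] F [-12.3   2.1  27.6] w 0.098
yaw now 8.6 turn [0.003 0.004 0.005] q6 -0.35
0.0743
```

>>> arm_command:
  series:
    - [[0,0,0,0.25,0,0,0],[0,0,0,0.25,0,0,0],[0,0,0,0.25,0,0,0]]

```text
time: 21.5
tool_pos: [0.5788, -0.0983, 0.0729]
tcp_rot: [1.091, 1.277, -1.103]
wrist_force: [-7.9, 0.8, 16.8]
width: 0.098
```

```bash
python3 - <<'E'
from h import *
show()
for n in("wrist","side","scene"): snap(n,n+"29")
show();tilt(8.5)
p,w=load("wrist29");print("panel",np.round(np.nanmedian(w[80:190,260:380,2]),4))
p2=cv2.resize(p[120:350,220:420],None,fx=2.5,fy=2.5,interpolation=cv2.INTER_CUBIC);cv2.imwrite("pics/w29c.png",p2)
for n in("side29","scene29"):
    p,w=load(n);m=(np.hypot(w[...,0]-.5495,w[...,1]-.058)<.068)&(w[...,2]>.14)&(w[...,2]<.18)
    q=w[m];c=q.mean(0)[:2]-[.5495,.058];print(n,"knob deg",np.degrees(np.arctan2(c[1],c[0])))
p=cv2.imread("pics/side29.png")[120:270,190:400];cv2.imwrite("pics/side29c.png",cv2.resize(p,None,fx=3.6,fy=3.6,interpolation=cv2.INTER_CUBIC))
E
```

```text
t 21.50 p [ 0.5788 -0.0983  0.0729] F [-7.9  0.8 16.8] w 0.098
t 21.65 p [ 0.5788 -0.0983  0.0728] F [-8.2  1.3 16.6] w 0.101
yaw now 8.7 turn [0.003 0.005 0.005] q6 -0.35
panel 0.0744
side29 knob deg 27.210580822687465
scene29 knob deg 26.78920975474349
```

View pics/w29c.png

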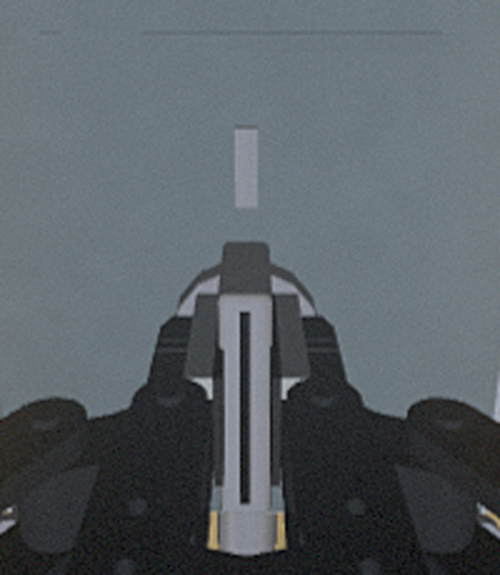

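View pics/side29c.png

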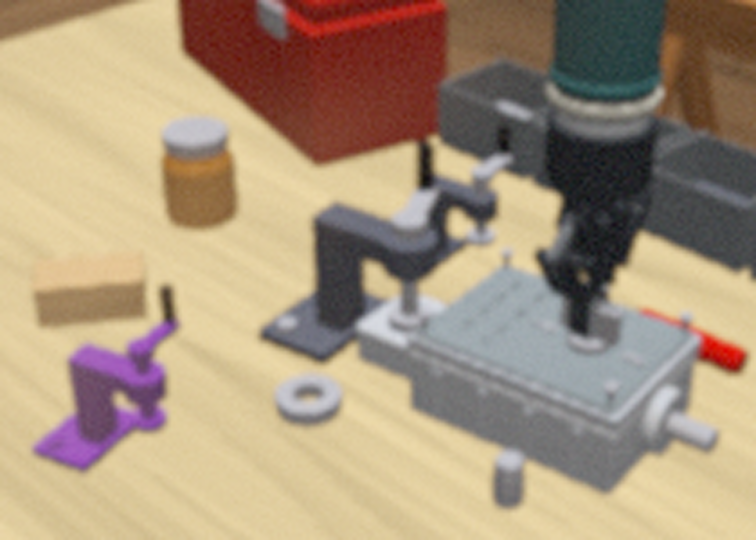

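The slot is in line with the rib and the panel top is at 74.4 mm, so it's home with a steady 17 N push. The crank hasn't moved and the bystanders look undisturbed. Handing in.

```bash
python3 -c "
from h import *
show();print(bot.finish_job())"
```

```text
t 21.65 p [ 0.5788 -0.0983  0.0728] F [-8.2  1.3 16.6] w 0.101
the job is handed in; nothing more can be done
None
```

I clamped the gear case, turned the fastener into line with the ribs, and pressed the panel home. I handed in at 21.65 s, still gripping the wing and pressing down. The clamp's tightness is the one thing I couldn't confirm as the task describes it.

**Last checks**
- **Panel:** its top measured 74.4 mm, against 75 mm when home (it read about 84.4 mm when sprung up). The downward push held steady at about 17 N.
- **Fastener:** the gripped wing was at 8.7° and the ribs at about 8.5°, so it is well within the 11° limit.
- **Bystanders:** the bystanders in view in the last side picture look undisturbed. I judged this by eye and did not measure it.

**What disagreed or went wrong**
- **Clamp tightness:** I turned the crank about 5.5 rad against up to 35 N at the handle, but it sprang back to about 4.9 rad when released. It came back to the same angle after a second tightening and a gentle release, so I take that as the tightest it holds. It stayed there through the panel push. I could not measure the pad force or see the stated "0.5 to 1 rad more" after touch directly.
- **Order:** I had already pressed the panel home once, then let it up to recheck the clamp and pressed it again. The fastener stayed aligned throughout.
- **Push force:** the first panel push briefly reached 42 N down through the fingers before I eased it off.
- **Fingertip offset:** the fingertips sat about 14 mm above the reported TCP height when shut, not 22 mm below it. I corrected for this after one empty grasp.

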